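Shut down the wax pot and put the offcuts back in it

TASK

We are done carving for today: slide the hotplate's heat control all the way to off, the thin end of its printed wedge. Then lift the covered pot off the hotplate by its handle, keeping it upright and its lid on, and stand it fully on the cork mat; only then take the lid off and lay it knob up on a clear spot of the bench. Put every loose wax offcut lying on the bench into the pot and set the lid back on properly, leaving the finished ring models, the uncut wax tube and the tools where they are.

Things in the scene. Friction and masses are not known exactly. Their poses are not given: they have to be found in the camera images.
- hotplate: electric hotplate fixed to the bench, cream casing 262 x 196 mm, 50 mm high; origin on the bench under the centre of its round dark plate (radius 74 mm, top 62 mm above the bench), z up. The casing reaches from x = -167 to +95 mm and y = -98 to +98 mm of its own frame; the low control deck is at its -x end, which faces the robot. It stands left or right on the bench, turned by up to 12 degrees
- heat (a joint): slide heat control on the hotplate's deck: 0 = off (end stop, thin end of the white printed wedge, at the hotplate's -y side), 0.08 m = hottest (+y side); travel 80 mm along the hotplate's y; it stays where it is left and takes about 2 N to move
- heat_top (a point): centre of the top of the grey grip of the heat control: a block 24 mm (along the hotplate's x) x 16 mm (along y) x 20 mm high, its top 26 mm above the 50 mm high deck; it slides along y at x = -127 mm of the hotplate's frame
- pot: open steel pouring pot, outer radius 55 mm, inner radius 51 mm, height 115 mm, floor 4 mm thick, about 0.35 kg empty; origin at the centre of its underside, z up, black D-shaped handle towards its own +x, small spout lip at -x. At the start it stands on the hotplate's plate with its lid on, handle pointing away from the robot or to a side
- pot_grip (a point): grip point in the pot handle's level upper bar, at (85, 0, 101) mm of the pot's frame: the bar is 18 mm wide (pot's y), 16 mm high and runs along the pot's x from the wall to 116 mm; it is pinched across its width from above. The handle is rigid and off to the side, so pinch it firmly (40 N is enough, more is safe), or the pot sags round the pads
- lid: loose round steel lid, radius 58 mm, 0.09 kg; origin at the centre of its underside (the locating lip, radius 44 mm, 8 mm deep), z up; rim plate 8 to 12 mm, black knob radius 13 mm from 19 to 43 mm above the origin. Seated on the pot its origin is 107 mm above the pot's origin, with 5 mm of play sideways
- mat: round cork mat fixed to the bench, radius 85 mm, 6 mm thick; origin at the centre of its underside. It lies on the side of the bench where the hotplate is not
- wax0: wax offcut, a slice of ring tube: outer radius 14 mm, hole radius 8 mm, 20 mm high, with a flat foot on its -y side (to y = -16.5 mm, 20 mm wide); 14 g; origin at the centre of its underside, z along the hole. May be absent
- wax1: wax offcut, the same as wax0. May be absent
- wax2: wax offcut, a bar 46 mm (x) x 20 mm (y) x 16 mm high; 15 g; origin at the centre of its underside. May be absent
- wax3: wax offcut, the same as wax2. May be absent
- wax4: wax offcut, a stepped piece 40 mm (x) x 24 mm (y), 22 mm high over its -x half and 10 mm high over its +x half; 15 g; origin at the centre of its underside. May be absent
- block: steel bench block 52 x 52 x 20 mm, leave it; origin at the centre of its underside
- models: small dark wooden stand 56 (x) x 30 (y) x 14 mm carrying two finished wax ring models, 42 mm high in all, leave it; origin at the centre of its underside
- tube: uncut wax ring tube lying on its flat foot, 105 mm long (y), 28 mm wide and high, leave it; origin at the centre of its underside
- pliers: pliers with blue grips, 135 mm long (x), 48 mm wide, 12 mm high, lying on the bench, leave them; origin near the middle, on the bench
- mandrel: tapered steel ring mandrel 300 mm long (y), 26 mm thick, lying on the bench, leave it; origin under its middle
- loupe: folding loupe, 65 mm long (x), 26 mm wide, 20 mm high, lying near the robot, leave it; origin under its round lens barrel

How it is judged:
On the way, in this order (a step that is already met when the one before it is completed fails the run):
1. the heat control is at off (value of joint heat below 0.006 m), for 0.2 s.
2. the covered pot stands upright on the cork mat, the heat still off (value of joint heat below 0.006 m and horizontal distance between pot and mat below 0.032 m and z of pot in the frame of mat between 0.001 and 0.011 m and angle between pot's own z axis and vertical below 0.08 rad and linear speed of pot below 0.02 m/s and horizontal distance between lid and pot below 0.012 m and z of lid in the frame of pot between 0.102 and 0.112 m and angle between the z axis of lid and the z axis of pot, either way round below 0.08 rad), for 0.3 s.
3. the lid lies knob up on the bench, clear of the pot (height (world z) of lid below 0.012 m and angle between lid's own z axis and vertical below 0.1 rad and horizontal distance between lid and pot above 0.112 m and linear speed of lid below 0.02 m/s), for 0.2 s.
At the end, for the whole second after the job is handed in: Heat control within 6 mm of off; pot upright (within 0.08 rad) and at rest on the mat, its axis within 32 mm of the mat's centre; every wax offcut that is present inside the pot; lid seated on the pot, within 12 mm of its axis and level with its rim (all of step 2 and horizontal distance between each of wax0, wax1, wax2, wax3, wax4 and pot below 0.052 m and z of wax0 in the frame of pot between -0.002 and 0.11 m and z of wax1 in the frame of pot between -0.002 and 0.11 m and z of wax2 in the frame of pot between -0.002 and 0.11 m and z of wax3 in the frame of pot between -0.002 and 0.11 m and z of wax4 in the frame of pot between -0.002 and 0.11 m); the robot touches nothing.
It fails at once if the stand with the ring models is moved from its place (more than 40 mm) (distance of models from where it was at the start of the episode above 0.04 m).
It fails at once if the uncut wax tube or one of the tools is moved from its place (more than 40 mm) (distance of any of block, tube, pliers, mandrel, loupe from where it was at the start of the episode above 0.04 m).
It fails at once if the pot is tipped (more than 0.6 rad) (angle between pot's own z axis and vertical above 0.6 rad).
It fails at once if the pot is in the air without being held at its handle (height (world z) of pot above 0.075 m and distance between the grasp point and pot_grip above 0.07 m).
Of wax0, wax1, wax2, wax3, wax4 only 3 to 5 are there at a start; the rules pass over those that are not, and their reading is None.
At some moment in a run one of wax0, wax1, wax2, wax3, wax4 may be knocked a few centimetres aside while the robot is not near it.
It also fails if it takes over 210 s, if anything falls off the work surface, if the arm or the gripper's body presses on something with over 40 N, if the wrist force passes 120 N, or if a joint passes its speed limit or range.

ROBOT

A 7-joint arm with a two-finger parallel gripper is mounted at the origin on the work surface. World frame = base frame: x ahead of the robot, y to its left, z up, the work surface at z = 0. Lengths are in m, angles in rad, forces in N, time in s.
With the tool pointing down it reaches from about 0.425 to 0.95 m from the base axis. Payload 4.7 kg.
Tool frame: the origin (TCP) lies at the very end of the fingers, on their centre line; the grasp point (between the pads) lies 19 mm behind it (arm.tcp_to_grasp is the distance from the TCP to the grasp point, in m); z points along the fingers, y is the line along which they close (so a half turn about z gives the same grasp; the last joint's range is limited). The gripper opens to 85 mm and grips with 20 to 120 N. Pads are 22 mm wide; open, the fingers measure 114 mm over their backs; the gripper's body (76 mm by 85 mm) begins 54 mm behind the grasp point. The pads swing forward as they close: fully open they stand 13 mm farther back than shut.
Start: joints at [-1.36, 0.469, -0.049, 1.532, 0.024, 1.141, -0.082], TCP at [0.16, 0.656, 0.231] pointing down, gripper open.
Joint ranges: [-2.59, 2.59], [-0.33, 1.99], [-1.39, 1.29], [0.1, 2.45], [-1.04, 4.18], [0.21, 1.99], [-2.66, 2.66]. Speed limits (rad/s): [2.57, 2.57, 3.14, 3.14, 3.14, 3.14, 3.14].

INTERFACE

Orientations are given as a 3x3 rotation matrix whose columns are the frame's x, y, z axes.
In Python, from rig import arm gives the robot as it stands.
- The arm moves only by the tool drive_tool, never from a script. Its argument "steps" is a list of rows, each a list of 3 entries, a list of its own where there are three numbers: the opening, from 0 (shut) to 1 (fully open), then the shift along the world's x, y, z normalised to -1 to 1, where 1 is 1000 mm, then the turn, a rotation vector about the world's x, y, z normalised to -1 to 1, where 1 is 180 degrees. In form: [[hand, [x, y, z], [wx, wy, wz]], ...]. A call has 1 to 10 rows; each row is the pose to reach, as a shift and turn from the pose commanded when the call began, turning the shorter way round; what a row does not reach only later rows make up. A row lasts 1/10 s, in which the tool goes at most 50 mm and 8.59 degrees, less where a joint would pass 70% of its speed; a pose out of reach is approached as far as the arm can. A call with a number of a shift or a turn outside -1 to 1 is refused whole. A call with a gripper value outside its range is refused whole. The fingers move at their own pace and stop on an object; the grip force is fixed at half the most. Time passes only in rows, so rows that repeat a pose let the fingers close. It gives the time, the measured TCP pose, the force, the opening and the grip force at its end, in the units of the state.
- arm.get_state(): the state, without advancing time (a new reading comes with each control period).
- arm.capture(name): name is "scene" or "side" or "wrist"; returns (picture, depth): 400x640x3 uint8, blue, green, red; 400x640 float32, m along the optical axis (not along the pixel's ray), 0 where there is no reading.
- arm.get_calibration(name): a dict with "vfov" (degrees; the focal length in pixels is half the picture's height over the tangent of half this angle, whatever the lens; pixels are square), "cx", "cy" (the principal point, pixels), "R" (3x3) and "t" (3): a world point X has camera coordinates R X + t; the wrist camera has in their place "T_tool_cam" (4x4, takes a point from camera to tool coordinates, whose origin is the TCP and whose axes are the flange's). Camera axes: x right, y down, z forward; pixel columns grow to the right and rows downward; lengths in m; the calibration is good to about 2 mm. The wrist camera is an equidistant fisheye: a pixel r from the principal point sees the ray r / f radians off the axis. A picture is of the moment at which its call begins: read the wrist's pose just before it. get_calibration takes no time and is no camera call.
- arm.sign_off(): hands the job in; it is judged then, once.
The state is a dict: "time_s": time; "joints": joint angles; "qd": joint speeds; "tau": joint torques, N m; "tcp_pos": TCP position; "tcp_rot": TCP orientation; "wrist_force": force on the tool from outside, world axes, zero at the start; "wrist_torque": the same for the moment, N m; "gripper_width": finger opening in m; "gripper_force": force on a finger pad.
Only numpy, scipy, OpenCV 4.12 (cv2) and the standard library are available. Lean on these libraries where they do the work, as an engineer would, in place of code of your own. Each camera call takes 0.05 s, during which the arm holds its last target. There are 200 camera calls.

## Working session

There is one attempt and no reset: what is moved stays moved. The work goes in short steps, Python scripts to look and compute and a tool call to move; the robot and the scene stay as the last step left them, time stands still between calls to the robot, and variables do not carry over. Pictures are saved under pics/ and viewed, at most 14 in all, crops included, and the job is handed in when it is done.

Besides the shell and the picture viewer there is one more tool, called after "Call:" as name([rows], argument=value, ...), one row to a line, values as JSON. drive_tool: Moves the arm, as the interface text tells. Its arguments: {"type":"object","properties":{"steps":{"type":"array","items":{"type":"array"}}},"required":["steps"]}

```bash
mkdir -p pics; ls; python3 - <<'E'
from rig import arm
import cv2,numpy as np
for n in("scene","side"):
    p,d=arm.capture(n); cv2.imwrite(f"pics/{n}0.png",p); np.save(f"pics/{n}0.npy",d)
    c=arm.get_calibration(n); print(n,c)
p,d=arm.capture("wrist");cv2.imwrite("pics/wrist0.png",p)
print(arm.get_calibration("wrist")); s=arm.get_state(); print(s["time_s"],s["tcp_pos"],s["tcp_rot"],arm.tcp_to_grasp)
E
```

```text
pics
scene {'vfov': 45.01869709901156, 'cx': 324.3134643349201, 'cy': 201.53309070749373, 'R': array([[-0.5094953 ,  0.86044057, -0.00752146],
       [ 0.53213768,  0.30820311, -0.78856854],
       [-0.67619822, -0.40577441, -0.61490088]]), 't': array([ 0.3308127 , -0.19179153,  1.44663395])}
side {'vfov': 57.47802737051635, 'cx': 317.2588340984379, 'cy': 197.7534440123163, 'R': array([[ 0.74794099, -0.66374605, -0.00504452],
       [-0.39491953, -0.43888025, -0.80710761],
       [ 0.53350055,  0.60566104, -0.59038281]]), 't': array([-0.44438533,  0.30817203,  0.54793484])}
{'vfov': 65.70646984690485, 'cx': 319.5328023749286, 'cy': 198.65064697376346, 'T_tool_cam': array([[-1.45337421e-04, -9.50626774e-01, -3.10336456e-01,
         7.90596841e-02],
       [ 9.99999577e-01,  1.43700622e-04, -9.08507568e-04,
         4.40880468e-04],
       [ 9.08247160e-04, -3.10336457e-01,  9.50626351e-01,
        -1.42766649e-01],
       [ 0.00000000e+00,  0.00000000e+00,  0.00000000e+00,
         1.00000000e+00]])}
0.15 [0.16021712 0.65527827 0.23051726] [[-9.71392330e-01  2.37480229e-01 -2.87005385e-04]
 [ 2.37480395e-01  9.71391300e-01 -1.41568046e-03]
 [-5.74015854e-05 -1.44333929e-03 -9.99998957e-01]] 0.0187
```

View pictures.

View pics/scene0.png

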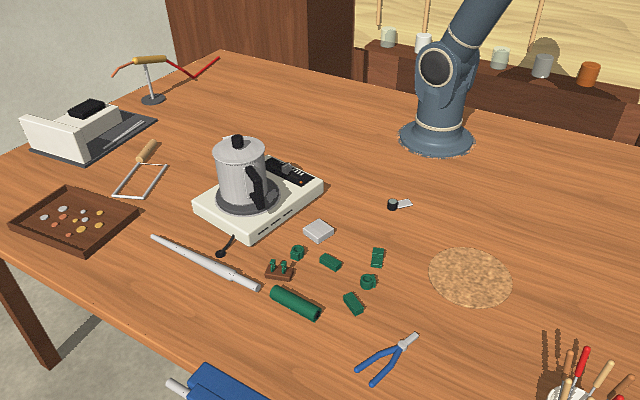

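View pics/side0.png

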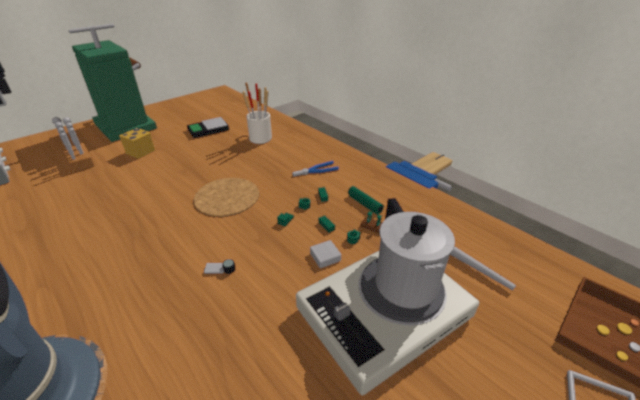

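Scene view: hotplate/pot on the robot's right (pot ~(242,175), handle ~(255,190)), mat at (470,277), five offcuts at (298,252), (330,262), (377,257), (369,281), (353,303); models (280,270), tube (295,302), block (318,231). The side view confirms the same five offcuts and the grey slide at (342,311).

```bash
cat > h.py <<'E'
import cv2,numpy as np
from rig import arm
def f_of(c): return 200/np.tan(np.radians(c["vfov"]/2))
def cloud(n,d,st=None):
    """world xyz per pixel from depth"""
    c=arm.get_calibration(n); f=f_of(c)
    v,u=np.mgrid[0:400,0:640]; a=(u-c["cx"])/f; b=(v-c["cy"])/f
    if n=="wrist":
        r=np.hypot(a,b)+1e-9; k=np.tan(np.minimum(r,1.5))/r; a,b=a*k,b*k
        T=c["T_tool_cam"]; R=st["tcp_rot"]@T[:3,:3]; o=st["tcp_rot"]@T[:3,3]+st["tcp_pos"]
    else: R=c["R"].T; o=-R@c["t"]
    rays=np.stack([a,b,np.ones_like(a)],-1)@R.T
    P=rays*d[...,None]+o; P[d<=0]=np.nan
    return P,rays,o
def plane(rays,o,u,v,z): r=rays[int(round(v)),int(round(u))]; return o+r*(z-o[2])/r[2]
def look(n,name):
    st=arm.get_state(); p,d=arm.capture(n); cv2.imwrite(f"pics/{name}.png",p); np.save(f"pics/{name}.npy",d)
    P,r,o=cloud(n,d,st); return p,P,r,o
def green(p):
    h=cv2.cvtColor(p,cv2.COLOR_BGR2HSV); return cv2.inRange(h,(65,90,20),(95,255,255))
def blobs(m,P,lo=15):
    k,l,s,c=cv2.connectedComponentsWithStats(m); out=[]
    for i in range(1,k):
        if s[i,4]<lo: continue
        q=P[l==i]; q=q[np.isfinite(q[:,0])]
        if len(q)<8: continue
        t=q[q[:,2]>0.003]
        if len(t)<5: continue
        rc=cv2.minAreaRect(np.float32(t[:,:2]*1000))
        out.append((c[i].round(),np.array(rc[0]).round(1),np.array(rc[1]).round(1),round(rc[2]),(np.percentile(q[:,2],[5,50,97])*1000).round(1)))
    return out
E
python3 - <<'E'
from h import *
for n in("scene","side"):
    p=cv2.imread(f"pics/{n}0.png"); d=np.load(f"pics/{n}0.npy"); P,r,o=cloud(n,d)
    print(n)
    for b in blobs(green(p),P):
        if abs(b[1][0]-600)<300: print(*b)
    # mat
    h=cv2.cvtColor(p,cv2.COLOR_BGR2HSV)
    X=P
    z=X[...,2]
    # casing top ~50, plate, lid, knob by height bands
    reg=(X[...,0]>.2)&(X[...,0]<1)&(abs(X[...,1])<.6)
    for a,b in((.045,.054),(.058,.066),(.112+.06,.112+.0745),(.195,.225)):
        m=(reg&(z>a)&(z<b)).astype(np.uint8)
        k,l,s,c=cv2.connectedComponentsWithStats(m)
        i=1+np.argmax(s[1:,4]); q=X[l==i]; rc=cv2.minAreaRect(np.float32(q[:,:2]*1000)); print("band",a,b,s[i,4],np.round(rc[0],1),np.round(rc[1],1),round(rc[2],1), (q.mean(0)*1000).round(1))
    m=(reg&(z>.0035)&(z<.009)).astype(np.uint8); m=cv2.morphologyEx(m,cv2.MORPH_OPEN,np.ones((5,5)))
    k,l,s,c=cv2.connectedComponentsWithStats(m); i=1+np.argmax(s[1:,4]); q=X[l==i]; print("mat",s[i,4],cv2.minEnclosingCircle(np.float32(q[:,:2]*1000)),np.nanmedian(q[:,2]))
    if n=="side": cv2.imwrite("pics/sidecrop.png",cv2.resize(p[170:400,260:500],None,fx=2.4,fy=2.4,interpolation=cv2.INTER_CUBIC))
    else: cv2.imwrite("pics/scenecrop.png",cv2.resize(p[125:325,180:440],None,fx=3,fy=3,interpolation=cv2.INTER_CUBIC))
E
```

```text
scene
[297. 252.] [630.8 -79.9] [29.9 27.2] 3 [ 3.1 15.3 21.2]
[377. 257.] [557.7  76.5] [41.7 22.9] 20 [ 4.8 11.9 23.8]
[330. 262.] [617.7  -4.6] [47.7 21.6] 80 [ 3.  14.6 17.7]
[272. 264.] [702.3 -92.5] [20.2  8.5] 37 [16.4 34.2 41.3]
[283. 266.] [695.6 -69.5] [21.  8.] 12 [16.7 36.3 41.4]
[368. 281.] [630.5  90.4] [26.8 29.3] 38 [ 3.3 14.9 21.2]
[294. 303.] [753.6  -6. ] [107.   26.5] 87 [ 4.3 24.8 29.8]
[353. 303.] [693.5  90.5] [47.  20.6] 59 [ 3.8 15.1 18. ]
band 0.045 0.054 2830 [ 527.5 -256.8] [198.7 262.8] 81.4 [ 540.  -230.3   50. ]
band 0.058 0.066 371 [ 609.9 -266.2] [137.   51.1] 86.1 [ 615.6 -255.5   61.7]
band 0.172 0.1865 1130 [ 564.2 -268.2] [118.7 115.5] 19.0 [ 573.8 -261.5  181.3]
band 0.195 0.225 133 [ 566.8 -267.4] [27.2 24.6] 75.2 [ 569.8 -264.1  206.4]
mat 3160 ((502.6571960449219, 262.5827941894531), 86.21607971191406) 0.006021378054465287
side
[112.  88.] [445.5 874.1] [182.5 151.6] 90 [ 29.8 161.5 275.8]
[195. 128.] [616.3 661. ] [58.  36.4] 83 [19.8 21.6 23.9]
[365. 200.] [737.  -27.8] [133.2  51.7] 65 [ 6.6 23.1 35.3]
[323. 194.] [688.2  85.8] [40.9 15.5] 59 [ 7.6 15.8 18.1]
[304. 203.] [624.3  85.6] [26.2 24.9] 70 [ 5.4 15.3 21.2]
[284. 219.] [554.3  70.9] [35.5 21.3] 20 [ 6.4 17.7 24. ]
[378. 220.] [698.5 -95.6] [16.7  3.7] 31 [17.8 33.3 41.2]
[326. 224.] [613.6  -9.7] [43. 16.] 80 [ 5.5 15.6 18.3]
[353. 236.] [626.7 -84.8] [26.  23.6] 29 [ 6.5 16.  21.3]
band 0.045 0.054 8631 [ 525.7 -260.1] [196.  261.3] 81.4 [ 476.5 -276.1   50.5]
band 0.058 0.066 1558 [ 545.1 -271.1] [112.6 147.3] 20.8 [ 527.5 -276.5   62.1]
band 0.172 0.1865 2765 [ 564.6 -270.9] [118.4 114.7] 15.0 [ 556.2 -278.1  181.7]
band 0.195 0.225 268 [ 564.2 -271.6] [24.9 24. ] 11.6 [ 560.9 -273.4  207.4]
mat 1804 ((501.3177795410156, 258.3475036621094), 86.38551330566406) 0.0067023365283112035
```

View pics/scenecrop.png

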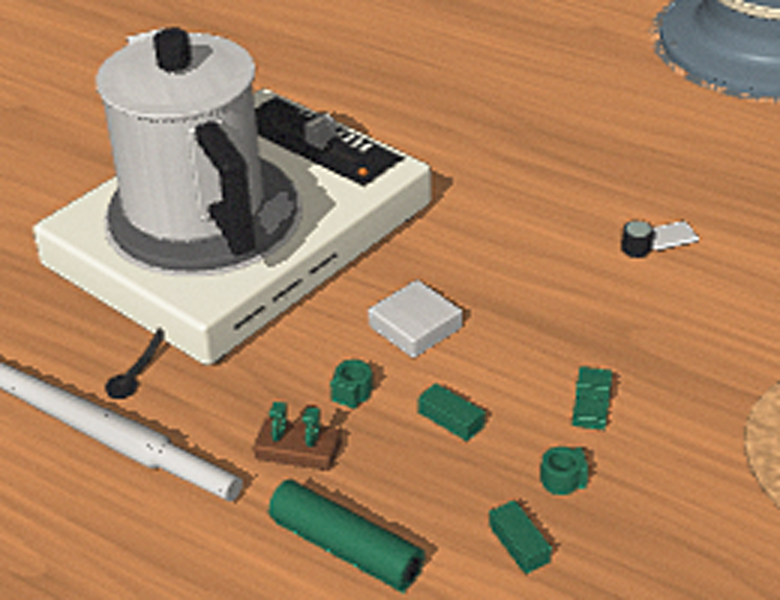

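View pics/sidecrop.png

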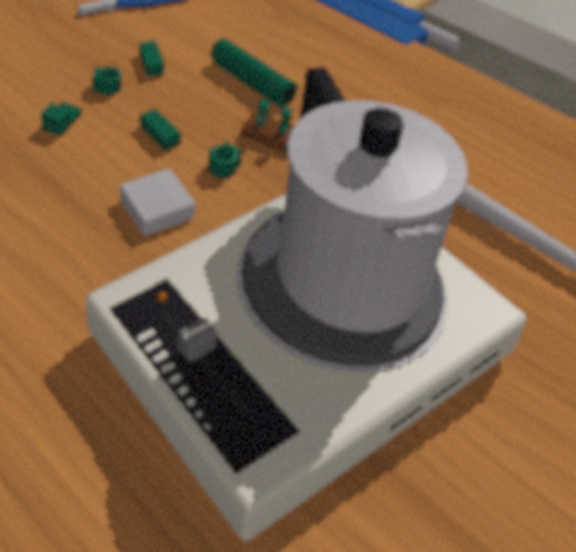

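Scene crop: pot handle points toward the camera/models, bars, rings and stepped piece are separate; side crop: slide grip at the hot (left, light) end, at around (197,338) of the crop.

```bash
python3 - <<'E'
from h import *
for n in("scene","side"):
    p=cv2.imread(f"pics/{n}0.png"); d=np.load(f"pics/{n}0.npy"); P,r,o=cloud(n,d); print(n)
    a=np.radians(-8.6); H=np.array([[np.cos(a),-np.sin(a)],[np.sin(a),np.cos(a)]]); o2=np.array([.5622,-.2645])
    L=(P[...,:2]-o2)@H; z=P[...,2]
    m=(abs(L[...,0]+.127)<.03)&(abs(L[...,1])<.08)&(z>.060)&(z<.09)
    q=L[m]; print("grip top local",len(q),np.percentile(q*1000,[2,50,98],axis=0).round(1), z[m].max())
    t=m&(z>.073); print(" top",(L[t].mean(0)*1000).round(1),P[t].mean(0).round(4),t.sum())
    c=np.array([.5644,-.2695]); D=P[...,:2]-c; R=np.hypot(D[...,0],D[...,1])
    m=(R>.062)&(R<.13)&(z>.145)&(z<.185); q=P[m]
    print("handle",m.sum(),q.mean(0).round(4),(np.percentile(q[:,2],[3,50,97])).round(4), cv2.minAreaRect(np.float32(q[:,:2]*1000)), np.degrees(np.arctan2(*(D[m].mean(0)[::-1]))))
    t=m&(z>.163); print(" topbar",t.sum(),cv2.minAreaRect(np.float32(P[t][:,:2]*1000)),np.degrees(np.arctan2(*(D[t].mean(0)[::-1]))),np.median(z[t]))
s=arm.get_state();print(s["joints"])
E
```

```text
scene
grip top local 81 [[-137.8    5.4]
 [-123.1   15.8]
 [-114.2   19.8]] 0.07926426051975644
 top [-126.2   12.9] [ 0.4394 -0.2329  0.0761] 38
handle 269 [ 0.6115 -0.1976  0.1654] [0.1466 0.1689 0.1783] ((579.5281372070312, -249.30955505371094), (189.4971160888672, 27.682641983032227), 56.81620788574219) 56.782427197793936
 topbar 183 ((580.1089477539062, -249.686279296875), (189.46209716796875, 27.662137985229492), 56.384090423583984) 56.85774250881362 0.17030163287655375
side
grip top local 204 [[-138.9   -0.5]
 [-129.4    3.6]
 [-116.4   15. ]] 0.08035923573996501
 top [-128.     6.5] [ 0.4366 -0.2389  0.0764] 126
handle 276 [ 0.5912 -0.2238  0.17  ] [0.1479 0.1711 0.18  ] ((579.3926391601562, -253.1793975830078), (184.02381896972656, 29.79205322265625), 56.588592529296875) 59.64107955498537
 topbar 237 ((579.52734375, -253.29302978515625), (184.01693725585938, 29.78889274597168), 56.47766876220703) 58.803666864175334 0.1714452456419967
[-1.35989311  0.46926253 -0.04857042  1.53337434  0.02410393  1.1409857
 -0.08227242]
```

Call:
drive_tool([
  [0,[0.34,-0.355,0.05],[0,0,0.028]],
  [0,[0.34,-0.355,0.05],[0,0,0.028]],
  [0,[0.34,-0.355,0.05],[0,0,0.028]],
  [0,[0.34,-0.355,0.05],[0,0,0.028]],
  [0,[0.34,-0.355,0.05],[0,0,0.028]],
  [0,[0.34,-0.355,0.05],[0,0,0.028]],
  [0,[0.34,-0.355,0.05],[0,0,0.028]],
  [0,[0.34,-0.355,0.05],[0,0,0.028]],
  [0,[0.34,-0.355,0.05],[0,0,0.028]],
  [0,[0.34,-0.355,0.05],[0,0,0.028]],
])

```text
time_s: 1.15
tcp_pos: [0.5018, 0.2982, 0.2816]
tcp_rot: [[-0.988, 0.153, 0.0], [0.153, 0.988, -0.0], [-0.0, -0.0, -1.0]]
wrist_force: [1.0, 0.1, 0.7]
gripper_width: 0.0
gripper_force: 0.0
```

Call:
drive_tool([
  [0,[-0.058,-0.499,0],[0,0,0]],
  [0,[-0.058,-0.499,0],[0,0,0]],
  [0,[-0.058,-0.499,0],[0,0,0]],
  [0,[-0.058,-0.499,0],[0,0,0]],
  [0,[-0.058,-0.499,0],[0,0,0]],
  [0,[-0.058,-0.499,0],[0,0,0]],
  [0,[-0.058,-0.499,0],[0,0,0]],
  [0,[-0.058,-0.499,0],[0,0,0]],
  [0,[-0.058,-0.499,0],[0,0,0]],
  [0,[-0.058,-0.499,0],[0,0,0]],
])

```text
time_s: 2.15
tcp_pos: [0.4418, -0.1977, 0.2815]
tcp_rot: [[-0.989, 0.151, 0.001], [0.151, 0.989, 0.0], [-0.001, 0.001, -1.0]]
wrist_force: [1.0, -0.3, 0.2]
gripper_width: 0.0004
gripper_force: 0.0
```

Call:
drive_tool([
  [0,[0,0,-0.05],[0,0,0]],
  [0,[0,0,-0.1],[0,0,0]],
  [0,[0,0,-0.14],[0,0,0]],
  [0,[0,0,-0.17],[0,0,0]],
  [0,[0,0,-0.19],[0,0,0]],
  [0,[0,0,-0.21],[0,0,0]],
  [0,[0,0,-0.21],[0,0,0]],
])

```text
time_s: 2.85
tcp_pos: [0.4406, -0.1952, 0.0691]
tcp_rot: [[-0.988, 0.151, -0.006], [0.151, 0.988, 0.001], [0.006, 0.001, -1.0]]
wrist_force: [0.2, -0.6, -0.1]
gripper_width: 0.0
gripper_force: 0.0
```

```bash
python3 - <<'E'
from h import *
p,P,r,o=look("side","side1"); cv2.imwrite("pics/side1c.png",cv2.resize(p[170:400,230:470],None,fx=2.4,fy=2.4)); s=arm.get_state(); print(s["tcp_pos"],s["joints"],s["wrist_force"])
E
```

```text
[ 0.44162033 -0.19566761  0.07048002] [-0.01116721  0.40210552  0.4211291   2.14635056 -0.26841282  0.64552778
  2.01538763] [ 0.5392877   0.57026769 -0.18793457]
```

View pics/side1c.png

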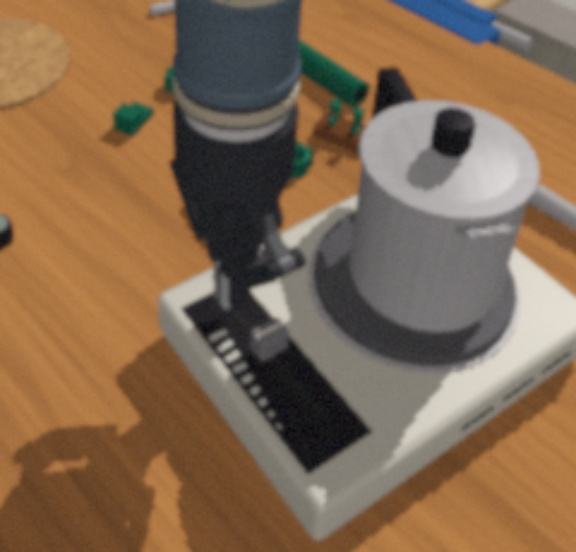

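Closed fingers stand on deck, behind the grip (crop (265,340)) on its hot side.

Call:
drive_tool([
  [0,[0,0,-0.01],[0,0,0]],
  [0,[-0.0022,-0.015,-0.01],[0,0,0]],
  [0,[-0.0045,-0.03,-0.01],[0,0,0]],
  [0,[-0.006,-0.04,-0.01],[0,0,0]],
  [0,[-0.0075,-0.05,-0.01],[0,0,0]],
  [0,[-0.009,-0.06,-0.01],[0,0,0]],
  [0,[-0.009,-0.06,-0.01],[0,0,0]],
  [0,[-0.009,-0.06,-0.01],[0,0,0]],
])

```text
time_s: 3.7
tcp_pos: [0.4335, -0.2564, 0.0614]
tcp_rot: [[-0.988, 0.152, 0.0], [0.152, 0.988, -0.0], [-0.0, -0.0, -1.0]]
wrist_force: [-0.1, 0.2, -0.4]
gripper_width: 0.0002
gripper_force: 0.0
```

Call:
drive_tool([
  [0,[-0.0008,-0.005,0],[0,0,0]],
  [0,[-0.0012,-0.008,0],[0,0,0]],
  [0,[-0.0012,-0.008,0],[0,0,0]],
  [0,[-0.0012,-0.008,0],[0,0,0]],
])

```text
time_s: 4.1
tcp_pos: [0.4324, -0.2634, 0.0612]
tcp_rot: [[-0.989, 0.151, -0.0], [0.151, 0.989, 0.001], [0.0, 0.001, -1.0]]
wrist_force: [-0.5, 2.9, 0.8]
gripper_width: 0.0
gripper_force: 1.3
```

Call:
drive_tool([
  [0,[-0.0008,-0.005,0],[0,0,0]],
  [0,[-0.0008,-0.005,0],[0,0,0]],
  [0,[-0.0008,-0.005,0],[0,0,0]],
])

```text
time_s: 4.4
tcp_pos: [0.4322, -0.2638, 0.0612]
tcp_rot: [[-0.989, 0.148, -0.002], [0.148, 0.989, 0.008], [0.003, 0.008, -1.0]]
wrist_force: [1.6, 13.3, 6.0]
gripper_width: 0.0002
gripper_force: 6.6
```

Call:
drive_tool([
  [0,[-0.0008,-0.005,0],[0,0,0]],
  [0,[-0.0008,-0.005,0],[0,0,0]],
  [0,[-0.0008,-0.005,0],[0,0,0]],
])

```text
time_s: 4.7
tcp_pos: [0.4321, -0.2642, 0.0612]
tcp_rot: [[-0.989, 0.145, -0.003], [0.145, 0.989, 0.015], [0.005, 0.015, -1.0]]
wrist_force: [2.5, 22.7, 11.5]
gripper_width: -0.0005
gripper_force: 11.7
```

```bash
python3 - <<'E'
from h import *
p,P,r,o=look("side","side2"); cv2.imwrite("pics/side2c.png",cv2.resize(p[250:400,280:420],None,fx=3.5,fy=3.5))
a=np.radians(-8.6); H=np.array([[np.cos(a),-np.sin(a)],[np.sin(a),np.cos(a)]]); o2=np.array([.5622,-.2645])
print((arm.get_state()["tcp_pos"][:2]-o2)@H)
L=(P[...,:2]-o2)@H; z=P[...,2]
m=(abs(L[...,0]+.127)<.02)&(L[...,1]<((arm.get_state()["tcp_pos"][:2]-o2)@H)[1]-.006)&(L[...,1]>-.08)&(z>.060)&(z<.09)
q=L[m]; print(len(q),np.percentile(q*1000,[2,50,98],axis=0).round(1))
E
```

```text
[-0.12866805 -0.01914865]
286 [[-139.   -49.1]
 [-133.1  -41.8]
 [-116.6  -25.9]]
```

View pics/side2c.png

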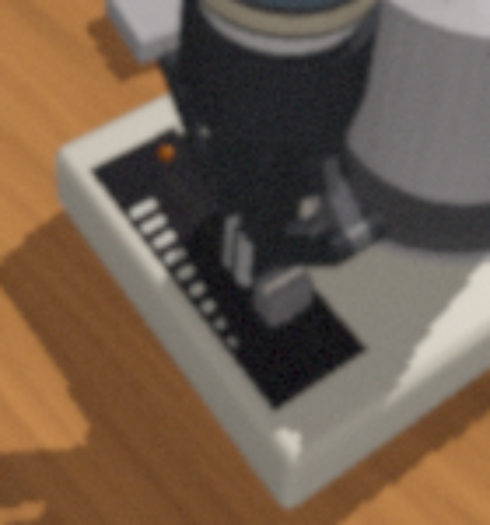

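End stop reached: grip at thin end (crop (285,295)), local y ≈ -41 mm with force rising. Back off and go to the handle.

Call:
drive_tool([
  [0,[0.003,0.02,0],[0,0,0]],
  [0,[0.003,0.02,0.05],[0,0,0]],
  [0,[0.003,0.02,0.1],[0,0,0]],
  [0,[0.003,0.02,0.15],[0,0,0]],
  [0,[0.003,0.02,0.2],[0,0,0]],
  [0,[0.003,0.02,0.23],[0,0,0]],
  [0,[0.02,0.03,0.23],[0,0,-0.045]],
  [0,[0.04,0.04,0.23],[0,0,-0.09]],
  [0,[0.06,0.05,0.23],[0,0,-0.135]],
  [0,[0.08,0.06,0.23],[0,0,-0.18]],
])

```text
time_s: 5.75
tcp_pos: [0.5113, -0.2145, 0.2916]
tcp_rot: [[-0.749, 0.662, 0.001], [0.662, 0.749, -0.001], [-0.001, -0.0, -1.0]]
wrist_force: [-0.0, 0.3, -0.0]
gripper_width: -0.0001
gripper_force: 0.0
```

Call:
drive_tool([
  [1,[0.1,0.015,0],[0,0,-0.456]],
  [1,[0.1,0.015,0],[0,0,-0.456]],
  [1,[0.1,0.015,0],[0,0,-0.456]],
  [1,[0.1,0.015,0],[0,0,-0.456]],
  [1,[0.1,0.015,0],[0,0,-0.456]],
  [1,[0.1,0.015,0],[0,0,-0.456]],
  [1,[0.1,0.015,0],[0,0,-0.456]],
  [1,[0.1,0.015,0],[0,0,-0.456]],
  [1,[0.1,0.015,0],[0,0,-0.456]],
  [1,[0.1,0.015,0],[0,0,-0.456]],
])

```text
time_s: 6.75
tcp_pos: [0.6106, -0.1998, 0.2913]
tcp_rot: [[0.551, 0.834, 0.0], [0.834, -0.551, -0.002], [-0.001, 0.001, -1.0]]
wrist_force: [0.7, 0.6, -0.4]
gripper_width: 0.0854
gripper_force: 0.0
```

```bash
python3 - <<'E'
from h import *
s=arm.get_state(); p,P,r,o=look("wrist","w1"); print(s["tcp_pos"],s["tcp_rot"].round(3),s["joints"].round(2))
z=P[...,2]; c=np.array([.5644,-.2695]); D=P[...,:2]-c; R=np.hypot(D[...,0],D[...,1])
m=((R>.066)&(R<.13)&(z>.15)&(z<.185)&(p.max(2)<90)).astype(np.uint8); k,l,st,cc=cv2.connectedComponentsWithStats(m); i=1+np.argmax(st[1:,4]); q=P[l==i]
print(st[i],cv2.minAreaRect(np.float32(q[:,:2]*1000)),np.percentile(q[:,2],[5,50,95]),q.mean(0))
m=(R<.08)&(z>.172)&(z<.19); print("lid",cv2.minEnclosingCircle(np.float32(P[m][:,:2]*1000)))
E
```

```text
[ 0.61061007 -0.19978483  0.2912937 ] [[ 0.551  0.834  0.   ]
 [ 0.834 -0.551 -0.002]
 [-0.001  0.001 -1.   ]] [-0.33  0.47  0.85  1.58 -0.36  1.26 -0.01]
[ 307  152   21   60 1148] ((613.376953125, -192.35165405273438), (51.72599792480469, 17.468551635742188), 58.21636199951172) [0.16603539 0.17078715 0.1721758 ] [ 0.61439207 -0.19086169  0.17008059]
lid ((569.5486450195312, -265.9981689453125), 74.20449829101562)
```

View pics/w1.png

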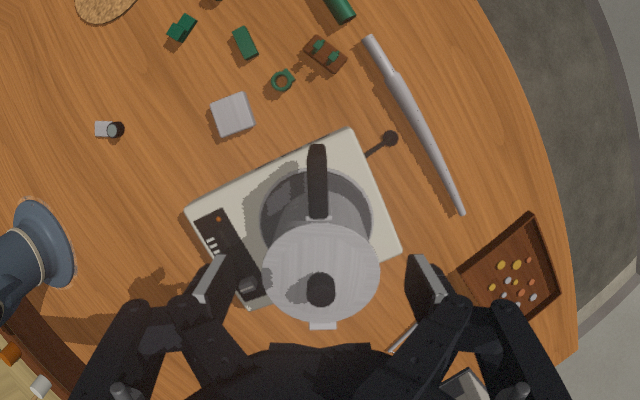

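Wrist view: handle bar at (317,180) lies centred between the open fingers; axis fits 58°. Descend.

Call:
drive_tool([
  [1,[0,0.002,-0.05],[0,0,0.008]],
  [1,[0,0.002,-0.09],[0,0,0.008]],
  [1,[0,0.002,-0.12],[0,0,0.008]],
  [1,[0,0.002,-0.135],[0,0,0.008]],
  [1,[0,0.002,-0.147],[0,0,0.008]],
  [1,[0,0.002,-0.147],[0,0,0.008]],
  [1,[0,0.002,-0.147],[0,0,0.008]],
])

```text
time_s: 7.5
tcp_pos: [0.6116, -0.1976, 0.1456]
tcp_rot: [[0.526, 0.851, 0.002], [0.851, -0.526, -0.001], [0.0, 0.002, -1.0]]
wrist_force: [0.3, -0.6, 0.7]
gripper_width: 0.0852
gripper_force: 0.0
```

Call:
drive_tool([
  [0,[0,0,0],[0,0,0]],
  [0,[0,0,0],[0,0,0]],
  [0,[0,0,0],[0,0,0]],
  [0,[0,0,0],[0,0,0]],
  [0,[0,0,0],[0,0,0]],
  [0,[0,0,0],[0,0,0]],
  [0,[0,0,0],[0,0,0]],
  [0,[0,0,0],[0,0,0]],
])

```text
time_s: 8.3
tcp_pos: [0.611, -0.1968, 0.1447]
tcp_rot: [[0.526, 0.85, 0.001], [0.85, -0.526, 0.0], [0.001, 0.0, -1.0]]
wrist_force: [-1.6, 0.6, 4.1]
gripper_width: 0.0171
gripper_force: 59.0
```

Call:
drive_tool([
  [0,[0,0,0.004],[0,0,0]],
  [0,[0,0,0.012],[0,0,0]],
  [0,[0,0,0.025],[0,0,0]],
  [0,[0,0,0.04],[0,0,0]],
  [0,[0,0,0.055],[0,0,0]],
  [0,[0,0,0.07],[0,0,0]],
  [0,[0,0,0.08],[0,0,0]],
  [0,[0,0,0.085],[0,0,0]],
  [0,[0,0,0.085],[0,0,0]],
])

```text
time_s: 9.2
tcp_pos: [0.611, -0.197, 0.2302]
tcp_rot: [[0.526, 0.851, 0.001], [0.851, -0.526, -0.0], [0.001, 0.001, -1.0]]
wrist_force: [0.1, -0.8, -4.1]
gripper_width: 0.0172
gripper_force: 58.7
```

```bash
python3 - <<'E'
from h import *
s=arm.get_state(); print(s["tcp_pos"],s["gripper_width"],s["wrist_force"])
p,P,r,o=look("side","side3"); cv2.imwrite("pics/side3c.png",cv2.resize(p[50:350,280:560],None,fx=1.8,fy=1.8))
E
```

```text
[ 0.61104385 -0.19704412  0.23018118] 0.017193539302045136 [ 0.12724926 -0.83635283 -4.06956923]
```

View pics/side3c.png

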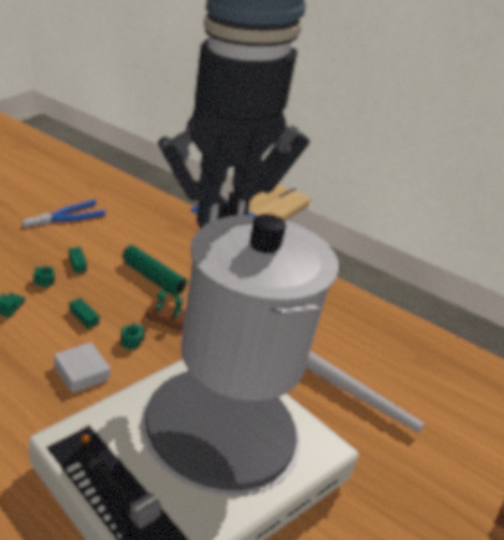

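Pot lifted, upright, lid on; slide at thin end. Carry to the mat.

Call:
drive_tool([
  [0,[-0.001,0.008,0],[0,0,0]],
  [0,[-0.003,0.024,0],[0,0,0]],
  [0,[-0.006,0.048,0],[0,0,0]],
  [0,[-0.009,0.078,0],[0,0,0]],
  [0,[-0.013,0.11,0],[0,0,0]],
  [0,[-0.017,0.142,0],[0,0,0]],
  [0,[-0.021,0.175,0],[0,0,0]],
  [0,[-0.025,0.208,0],[0,0,0]],
  [0,[-0.028,0.241,0],[0,0,0]],
  [0,[-0.032,0.274,0],[0,0,0]],
])

```text
time_s: 10.25
tcp_pos: [0.5779, 0.079, 0.2287]
tcp_rot: [[0.526, 0.851, -0.001], [0.851, -0.526, -0.0], [-0.0, -0.001, -1.0]]
wrist_force: [0.7, 1.0, -4.1]
gripper_width: 0.0169
gripper_force: 58.7
```

Call:
drive_tool([
  [0,[-0.004,0.033,0],[0,0,0]],
  [0,[-0.008,0.066,0],[0,0,0]],
  [0,[-0.012,0.1,0],[0,0,0]],
  [0,[-0.016,0.133,0],[0,0,0]],
  [0,[-0.02,0.165,0],[0,0,0]],
  [0,[-0.023,0.195,0],[0,0,0]],
  [0,[-0.026,0.22,0],[0,0,0]],
  [0,[-0.029,0.24,0],[0,0,0]],
  [0,[-0.03,0.253,0],[0,0,0]],
  [0,[-0.0305,0.256,0],[0,0,0]],
])

```text
time_s: 11.25
tcp_pos: [0.5476, 0.3348, 0.2288]
tcp_rot: [[0.524, 0.852, -0.0], [0.852, -0.524, -0.0], [-0.0, -0.0, -1.0]]
wrist_force: [-1.2, 0.0, -3.9]
gripper_width: 0.0172
gripper_force: 58.8
```

Call:
drive_tool([
  [0,[0,0,-0.015],[0,0,0]],
  [0,[0,0,-0.045],[0,0,0]],
  [0,[0,0,-0.075],[0,0,0]],
  [0,[0,0,-0.1],[0,0,0]],
  [0,[0,0,-0.118],[0,0,0]],
  [0,[0,0,-0.128],[0,0,0]],
  [0,[0,0,-0.134],[0,0,0]],
  [0,[0,0,-0.137],[0,0,0]],
  [0,[0,0,-0.137],[0,0,0]],
])

```text
time_s: 12.15
tcp_pos: [0.5486, 0.3328, 0.0926]
tcp_rot: [[0.526, 0.85, 0.001], [0.85, -0.526, 0.0], [0.001, 0.0, -1.0]]
wrist_force: [0.8, 0.7, -4.5]
gripper_width: 0.0171
gripper_force: 58.8
```

```bash
python3 - <<'E'
from h import *
s=arm.get_state(); print(s["tcp_pos"],s["wrist_force"])
for n in("scene","side"):
    p,P,r,o=look(n,n+"4"); z=P[...,2]; c=np.array([.502,.2605]);R=np.hypot(P[...,0]-c[0],P[...,1]-c[1])
    for a,b in((.108,.135),(.14,.17)):
        m=((R<.075)&(z>a)&(z<b)).astype(np.uint8); k,l,st,cc=cv2.connectedComponentsWithStats(m); i=1+np.argmax(st[1:,4]); q=P[l==i]
        print(n,cv2.minAreaRect(np.float32(q[:,:2]*1000)),np.percentile(q[:,2],[5,50,95]))
E
```

```text
[0.54864229 0.33281645 0.09264418] [ 0.83607596  0.66072916 -4.50216688]
scene ((506.7822570800781, 253.3311309814453), (115.60979461669922, 103.20076751708984), 11.150795936584473) [0.11284634 0.12851129 0.13155325]
scene ((506.3445129394531, 261.09869384765625), (23.485401153564453, 25.372873306274414), 0.332639217376709) [0.14111701 0.15641954 0.16029785]
side ((505.0954895019531, 257.7466125488281), (116.97776794433594, 118.64629364013672), 10.921036720275879) [0.11137386 0.1291401  0.13196446]
side ((501.4872741699219, 256.35064697265625), (23.15985107421875, 25.158517837524414), 42.8957405090332) [0.141709   0.15437786 0.16055655]
```

Call:
drive_tool([
  [0,[0,0,-0.002],[0,0,0]],
  [0,[0,0,-0.004],[0,0,0]],
  [0,[0,0,-0.005],[0,0,0]],
  [0,[0,0,-0.005],[0,0,0]],
  [0,[0,0,-0.005],[0,0,0]],
])

```text
time_s: 12.75
tcp_pos: [0.5489, 0.3337, 0.0886]
tcp_rot: [[0.526, 0.851, 0.001], [0.851, -0.526, 0.002], [0.002, 0.0, -1.0]]
wrist_force: [-1.7, 1.1, 6.6]
gripper_width: 0.017
gripper_force: 60.1
```

Call:
drive_tool([
  [1,[0,0,0],[0,0,0]],
  [1,[0,0,0],[0,0,0]],
  [1,[0,0,0],[0,0,0]],
  [1,[0,0,0],[0,0,0]],
  [1,[0,0,0],[0,0,0]],
  [1,[0,0,0.03],[0,0,0]],
  [1,[0,0,0.08],[0,0,0]],
  [1,[0,0,0.13],[0,0,0]],
  [1,[0,0,0.17],[0,0,0]],
  [1,[0,0,0.17],[0,0,0]],
])

```text
time_s: 13.75
tcp_pos: [0.5517, 0.3337, 0.264]
tcp_rot: [[0.526, 0.85, 0.01], [0.85, -0.526, 0.007], [0.011, 0.005, -1.0]]
wrist_force: [-0.0, -1.3, -1.1]
gripper_width: 0.0853
gripper_force: 0.0
```

```bash
python3 - <<'E'
from h import *
s=arm.get_state(); print(s["tcp_pos"],s["wrist_force"],s["joints"].round(2))
for n in("scene","side","wrist"):
    p,P,r,o=look(n,n+"5"); z=P[...,2]; c=np.array([.502,.2605]);R=np.hypot(P[...,0]-c[0],P[...,1]-c[1])
    for a,b in((.105,.135),(.14,.165)):
        m=((R<.075)&(z>a)&(z<b)).astype(np.uint8); k,l,st,cc=cv2.connectedComponentsWithStats(m); i=1+np.argmax(st[1:,4]); q=P[l==i]
        print(n,cv2.minAreaRect(np.float32(q[:,:2]*1000)),np.percentile(q[:,2],[5,50,95]))
    if n!="wrist":
        for b in blobs(green(p),P):
            if abs(b[1][0]-600)<300: print(*b)
E
```

```text
[0.55171486 0.33370129 0.26400961] [-0.002735   -1.25348012 -1.07510642] [-1.15  0.47  0.79  1.61 -0.35  1.19 -0.85]
scene ((504.3684997558594, 262.4806213378906), (117.74608612060547, 115.06369018554688), 15.629926681518555) [0.10972941 0.12517852 0.12827259]
scene ((506.0241394042969, 262.4545593261719), (24.206035614013672, 24.105775833129883), 77.82547760009766) [0.14161172 0.15408517 0.1574996 ]
[297. 252.] [630.6 -79.1] [31. 27.] 18 [ 2.7 15.3 21.3]
[377. 257.] [557.9  76.5] [41.9 23.5] 18 [ 4.2 12.3 23.5]
[330. 262.] [618.5  -4.1] [46.3 20.9] 81 [ 2.5 14.8 17.9]
[272. 264.] [702.2 -92.3] [21.3  8.1] 34 [16.1 34.9 40.5]
[283. 266.] [695.1 -69.9] [20.7  8.3] 31 [16.5 35.2 41.1]
[368. 281.] [629.7  89.5] [27.1 29.6] 36 [ 3.  15.6 21.5]
[294. 303.] [754.4  -5.4] [108.1  25.2] 88 [ 3.9 25.  29.8]
[353. 303.] [693.6  90.8] [46.3 20.1] 60 [ 3.4 15.3 18.2]
side ((503.4106750488281, 257.6483154296875), (114.3052749633789, 114.93933868408203), 14.489153861999512) [0.10850924 0.12586739 0.12870681]
side ((502.7221374511719, 257.3263244628906), (24.654226303100586, 24.704116821289062), 35
[... 165 characters left out ...]
.5 23.8]
[365. 200.] [738.  -27.3] [133.9  53. ] 65 [ 7.1 23.2 36.1]
[323. 194.] [688.2  85.1] [40.9 15.7] 59 [ 6.9 15.7 18. ]
[304. 203.] [625.5  85.9] [24.  25.7] 49 [ 5.4 15.1 21.6]
[284. 219.] [554.7  69.4] [37.  21.8] 12 [ 7.1 17.9 23.9]
[378. 220.] [697.8 -95.9] [20.7  3.4] 35 [16.8 31.5 40.5]
[326. 224.] [613.7  -9.8] [42.3 16.3] 81 [ 5.9 15.9 17.9]
[353. 236.] [626.7 -85. ] [26.4 23.9] 31 [ 6.6 16.6 21.5]
wrist ((504.4085693359375, 261.2819519042969), (115.62481689453125, 116.3505859375), 12.627333641052246) [0.11524979 0.12578536 0.12818862]
wrist ((504.9295654296875, 262.5374450683594), (24.465618133544922, 25.181699752807617), 58.509002685546875) [0.14248448 0.15566031 0.15702741]
```

Call:
drive_tool([
  [1,[-0.02,-0.03,0],[0,0,0]],
  [1,[-0.044,-0.072,0],[0,0,0]],
  [1,[-0.044,-0.072,0],[0,0,0]],
  [1,[-0.044,-0.072,0],[0,0,0]],
  [1,[-0.044,-0.072,0],[0,0,0]],
])

```text
time_s: 14.4
tcp_pos: [0.5041, 0.2622, 0.2565]
tcp_rot: [[0.525, 0.851, -0.001], [0.851, -0.525, -0.001], [-0.001, -0.0, -1.0]]
wrist_force: [-0.1, 0.8, 1.0]
gripper_width: 0.0855
gripper_force: 0.0
```

Call:
drive_tool([
  [1,[0,-0.001,-0.04],[0,0,0]],
  [1,[0,-0.001,-0.08],[0,0,0]],
  [1,[0,-0.001,-0.105],[0,0,0]],
  [1,[0,-0.001,-0.12],[0,0,0]],
  [1,[0,-0.001,-0.12],[0,0,0]],
  [0,[0,-0.001,-0.12],[0,0,0]],
  [0,[0,-0.001,-0.12],[0,0,0]],
  [0,[0,-0.001,-0.12],[0,0,0]],
  [0,[0,-0.001,-0.12],[0,0,0]],
  [0,[0,-0.001,-0.12],[0,0,0]],
])

```text
time_s: 15.4
tcp_pos: [0.5048, 0.2605, 0.1385]
tcp_rot: [[0.526, 0.851, 0.001], [0.85, -0.526, 0.002], [0.002, 0.0, -1.0]]
wrist_force: [-1.2, -0.9, 5.1]
gripper_width: 0.024
gripper_force: 58.7
```

Call:
drive_tool([
  [0,[0,0,0],[0,0,0]],
  [0,[0,0,0.005],[0,0,0]],
  [0,[0,0,0.02],[0,0,0]],
  [0,[0,0,0.05],[0,0,0]],
  [0,[0,0,0.08],[0,0,0]],
  [0,[0,0,0.08],[0,0,0]],
])

```text
time_s: 16.0
tcp_pos: [0.507, 0.2606, 0.2221]
tcp_rot: [[0.526, 0.85, 0.007], [0.85, -0.526, 0.005], [0.008, 0.004, -1.0]]
wrist_force: [0.5, 0.2, -1.6]
gripper_width: 0.0243
gripper_force: 58.9
```

```bash
python3 - <<'E'
from h import *
s=arm.get_state(); print(s["tcp_pos"],s["wrist_force"],s["joints"].round(2))
p,P,r,o=look("side","side6"); p2,P2,r,o=look("scene","scene6")
cv2.imwrite("pics/both6.png",np.hstack([cv2.resize(p[50:330,80:360],None,fx=1.4,fy=1.4),cv2.resize(p2[80:360,340:620],None,fx=1.4,fy=1.4)]))
E
```

```text
[0.5070219  0.26060832 0.22211021] [ 0.48438505  0.22078584 -1.55509768] [-1.17  0.38  0.81  1.84 -0.31  1.05 -0.79]
```

View pics/both6.png

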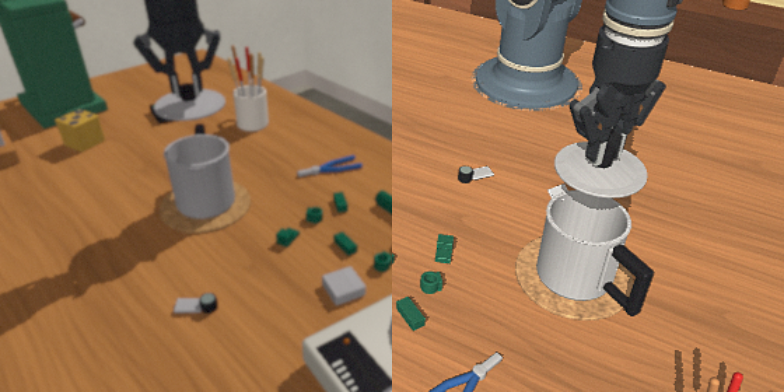

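Lid held level and clear; pot open on the mat.

```bash
python3 - <<'E'
from h import *
for n in("scene","side"):
    P,r,o=cloud(n,np.load(f"pics/{n}0.npy"))
    for c in((.38,.45),(.36,.47),(.42,.46)):
        m=np.hypot(P[...,0]-c[0],P[...,1]-c[1])<.1; print(n,c,m.sum(),np.percentile(P[m][:,2],[1,50,99.8]) if m.sum() else 0)
P,r,o=cloud("scene",np.load("pics/scene6.npy")); m=(np.hypot(P[...,0]-.505,P[...,1]-.26)<.053)&(P[...,2]>.116)&(P[...,2]<.124)
print("rim",cv2.minEnclosingCircle(np.float32(P[(np.hypot(P[...,0]-.505,P[...,1]-.26)<.062)&(P[...,2]>.115)&(P[...,2]<.126)][:,:2]*1000)))
P,r,o=cloud("side",np.load("pics/side6.npy"))
print("rim",cv2.minEnclosingCircle(np.float32(P[(np.hypot(P[...,0]-.505,P[...,1]-.26)<.062)&(P[...,2]>.115)&(P[...,2]<.126)][:,:2]*1000)))
E
```

```text
scene (0.38, 0.45) 5343 [-3.12959822e-03  3.34445282e-05  3.99306486e-03]
scene (0.36, 0.47) 5236 [-3.11962469e-03  3.68572214e-05  3.91777958e-03]
scene (0.42, 0.46) 5870 [-3.06608924e-03  2.10707715e-05  3.89013315e-03]
side (0.38, 0.45) 2239 [-0.00141404  0.0009243   0.00361472]
side (0.36, 0.47) 2220 [-0.0013956   0.00092569  0.00361494]
side (0.42, 0.46) 2064 [-0.0013796   0.00094538  0.00361876]
rim ((505.9573974609375, 259.3513488769531), 61.846981048583984)
rim ((503.5351257324219, 258.738525390625), 58.75240707397461)
```

Call:
drive_tool([
  [0,[-0.01,0.02,0],[0,0,0]],
  [0,[-0.03,0.055,0],[0,0,0]],
  [0,[-0.05,0.095,0],[0,0,0]],
  [0,[-0.075,0.135,0],[0,0,0]],
  [0,[-0.095,0.17,0],[0,0,0]],
  [0,[-0.105,0.19,-0.02],[0,0,0]],
  [0,[-0.105,0.19,-0.06],[0,0,0]],
  [0,[-0.105,0.19,-0.1],[0,0,0]],
  [0,[-0.105,0.19,-0.14],[0,0,0]],
  [0,[-0.105,0.19,-0.165],[0,0,0]],
])

```text
time_s: 17.1
tcp_pos: [0.3969, 0.448, 0.048]
tcp_rot: [[0.526, 0.851, -0.004], [0.851, -0.526, -0.006], [-0.007, -0.001, -1.0]]
wrist_force: [-0.1, -0.4, -0.7]
gripper_width: 0.024
gripper_force: 59.0
```

Call:
drive_tool([
  [0,[0,0,-0.005],[0,0,0]],
  [0,[0,0,-0.01],[0,0,0]],
  [0,[0,0,-0.015],[0,0,0]],
  [0,[0,0,-0.015],[0,0,0]],
])

```text
time_s: 17.5
tcp_pos: [0.3995, 0.4504, 0.0379]
tcp_rot: [[0.526, 0.85, 0.001], [0.85, -0.526, 0.001], [0.001, 0.0, -1.0]]
wrist_force: [-1.0, -0.3, -0.8]
gripper_width: 0.0236
gripper_force: 59.0
```

Call:
drive_tool([
  [0,[0,0,-0.005],[0,0,0]],
  [0,[0,0,-0.009],[0,0,0]],
  [0,[0,0,-0.012],[0,0,0]],
  [0,[0,0,-0.013],[0,0,0]],
  [0,[0,0,-0.013],[0,0,0]],
])

```text
time_s: 18.0
tcp_pos: [0.3992, 0.4502, 0.0255]
tcp_rot: [[0.526, 0.85, -0.001], [0.85, -0.526, 0.001], [0.0, -0.001, -1.0]]
wrist_force: [-3.4, -2.3, 8.4]
gripper_width: 0.0237
gripper_force: 59.9
```

Call:
drive_tool([
  [1,[0,0,0],[0,0,0]],
  [1,[0,0,0],[0,0,0]],
  [1,[0,0,0],[0,0,0]],
  [1,[0,0,0],[0,0,0]],
  [1,[0,0,0.03],[0,0,0]],
  [1,[0,0,0.08],[0,0,0]],
  [1,[0,0,0.13],[0,0,0]],
  [1,[0,0,0.18],[0,0,0]],
  [1,[0,0,0.23],[0,0,0]],
  [1,[0.02,-0.03,0.25],[0,0,0]],
])

```text
time_s: 19.0
tcp_pos: [0.418, 0.4259, 0.2788]
tcp_rot: [[0.518, 0.855, 0.003], [0.855, -0.518, 0.008], [0.008, -0.001, -1.0]]
wrist_force: [0.6, 0.1, -0.3]
gripper_width: 0.0853
gripper_force: 0.0
```

Call:
drive_tool([
  [1,[0.2,-0.4,0],[0,0,0]],
  [1,[0.2,-0.4,0],[0,0,0]],
  [1,[0.2,-0.4,0],[0,0,0]],
  [1,[0.2,-0.4,0],[0,0,0]],
  [1,[0.2,-0.4,0],[0,0,0]],
  [1,[0.2,-0.4,0],[0,0,0]],
  [1,[0.2,-0.4,0],[0,0,0]],
  [1,[0.2,-0.4,0],[0,0,0]],
  [1,[0.2,-0.4,0],[0,0,0]],
  [1,[0.2,-0.4,0],[0,0,0]],
])

```text
time_s: 20.0
tcp_pos: [0.6203, 0.0104, 0.275]
tcp_rot: [[0.537, 0.844, 0.002], [0.844, -0.537, -0.005], [-0.003, 0.005, -1.0]]
wrist_force: [-0.5, -1.2, -0.1]
gripper_width: 0.0853
gripper_force: 0.0
```

```bash
python3 - <<'E'
from h import *
s=arm.get_state(); print(s["tcp_pos"],s["tcp_rot"].round(3).tolist(),s["joints"].round(2))
for n in("wrist","scene","side"):
    p,P,r,o=look(n,n+"7")
    print(n)
    for b in blobs(green(p),P,40 if n=="wrist" else 15):
        if abs(b[1][0]-600)<250 and abs(b[1][1])<300: print(*b)
    m=(np.hypot(P[...,0]-.4,P[...,1]-.45)<.07)&(P[...,2]>.006)
    if m.sum(): print("lid",cv2.minAreaRect(np.float32(P[m][:,:2]*1000)),np.percentile(P[m][:,2],[5,50,99]))
E
```

```text
[0.62034226 0.01041849 0.27496026] [[0.537, 0.844, 0.002], [0.844, -0.537, -0.005], [-0.003, 0.005, -1.0]] [-0.71  0.44  0.88  1.65 -0.36  1.21 -0.32]
wrist
[415. 120.] [756.   -6.9] [102.6  15. ] 86 [24.2 27.7 29.7]
[400. 187.] [696.6 -70.7] [14.8  7.3] 15 [33.2 39.8 41.1]
lid ((393.8749084472656, 445.28729248046875), (100.83470153808594, 118.11064910888672), 40.35066223144531) [0.01038156 0.0126719  0.04334483]
scene
[297. 252.] [630.4 -80.5] [27.9 31.6] 70 [ 2.5 15.9 21.5]
[377. 257.] [557.8  76.6] [42.4 23.1] 21 [ 4.8 11.9 23.5]
[330. 262.] [618.   -3.7] [46.6 21.6] 81 [ 3.  14.9 18.1]
[272. 264.] [703.1 -91.8] [19.1  8.3] 35 [16.  34.1 41.3]
[283. 266.] [696.1 -69.5] [20.6  8.3] 35 [16.9 35.3 41.4]
[368. 281.] [629.7  90. ] [25.9 29. ] 39 [ 2.5 15.  21.7]
[294. 303.] [754.  -6.] [105.9  27. ] 87 [ 4.  24.9 29.8]
[353. 303.] [693.6  90.2] [48.3 20.6] 59 [ 3.7 15.1 18. ]
lid ((400.9040222167969, 451.7618408203125), (114.72129821777344, 116.01826477050781), 45.859466552734375) [0.01003732 0.01295554 0.04370531]
side
[366. 201.] [733.3 -37.2] [150.9  51.9] 65 [ 7.7 23.2 38.9]
[323. 194.] [688.9  86.1] [43.2 15.6] 59 [ 5.5 15.8 18.1]
[304. 203.] [627.1  84.8] [24.5 24.7] 31 [ 5.4 14.5 20.9]
[284. 219.] [553.9  70.4] [34.7 21. ] 17 [ 7.  18.  23.7]
[326. 224.] [613.4  -9.3] [43.7 16.4] 80 [ 6.6 15.7 18.3]
[353. 236.] [626.6 -85.4] [27.9 22.7] 21 [ 6.1 16.1 21.4]
lid ((399.2611083984375, 446.811279296875), (114.06901550292969, 114.391845703125), 70.35506439208984) [0.01117675 0.01396526 0.0445841 ]
```

View pics/wrist7.png

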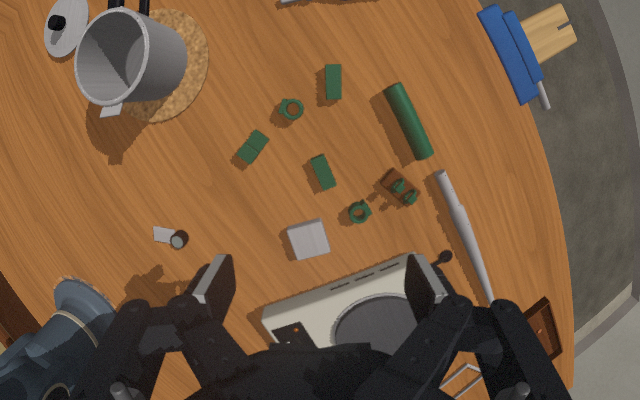

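All five offcuts visible (wrist: (253,147), (291,109), (333,82), (322,172), (360,211)); lid knob-up on bench (65,25). My green mask needs loosening for the wrist image.

```bash
python3 - <<'E'
import re
s=open('h.py').read(); s=s.replace("(65,90,20),(95,255,255)","(65,90,20),(95,255,255)")
s+='''
def greenw(p):
    h=cv2.cvtColor(p,cv2.COLOR_BGR2HSV); return cv2.inRange(h,(55,60,15),(100,255,255))
'''
open('h.py','w').write(s)
E
python3 - <<'E'
from h import *
p=cv2.imread("pics/wrist7.png"); h=cv2.cvtColor(p,cv2.COLOR_BGR2HSV); print(h[147,253],h[172,322],h[82,333])
s=arm.get_state(); d=np.load("pics/wrist7.npy"); P,r,o=cloud("wrist",d,s); print(P[172,322],P[82,333],d[172,322])
R=s["tcp_rot"]
for b in blobs(greenw(p),P,40): print(*b)
E
```

```text
[57 61 79] [64 85 90] [65 86 92]
[0.61477942 0.00660903 0.01451187] [0.68887215 0.10013994 0.01643242] 0.4114566
[333.  81.] [689.2 100.9] [43.2 18. ] 60 [13.9 15.4 17. ]
[412. 120.] [752.8   6.1] [103.5  18.3] 87 [22.7 26.4 28.4]
[290. 108.] [625.9  99.6] [24.8 28.2] 39 [17.9 19.4 20.9]
[252. 146.] [554.8  85.6] [39.6 22.5] 21 [ 8.5 11.2 22.7]
[323. 172.] [615.9   5.5] [44.6 18.6] 81 [13.8 15.1 16.5]
[400. 187.] [695.6 -58.5] [16.7  7.9] 15 [31.3 38.1 39.6]
[412. 198.] [702.1 -80.4] [14.6  7.9] 26 [32.8 38.2 39.5]
[360. 213.] [628.7 -69.7] [28.4 24.6] 1 [16.  18.5 20.2]
```

```bash
python3 - <<'E'
from h import *
s=arm.get_state(); print(s["time_s"],s["tcp_pos"],s["tcp_rot"].round(3).tolist())
p,P,r,o=look("wrist","wrist8")
for b in blobs(greenw(p),P,40): print(*b)
for n in("scene","side"):
    P,r,o=cloud(n,np.load(f"pics/{n}0.npy")); m=(abs(P[...,0]-.57)<.07)&(abs(P[...,1]+.08)<.07)&(P[...,2]>.0175)&(P[...,2]<.0215)
    m=cv2.morphologyEx(m.astype(np.uint8),cv2.MORPH_OPEN,np.ones((3,3))); k,l,st,cc=cv2.connectedComponentsWithStats(m); i=1+np.argmax(st[1:,4]); print(n,cv2.minAreaRect(np.float32(P[l==i][:,:2]*1000)))
E
```

```text
20.15 [0.61902646 0.02036668 0.27391236] [[0.526, 0.85, -0.001], [0.85, -0.526, 0.001], [0.0, -0.001, -1.0]]
[340.  88.] [692.5  89. ] [44.4 18. ] 59 [14.8 16.2 17.8]
[418. 128.] [754.8  -6.7] [103.7  18.3] 86 [24.3 28.  29.9]
[297. 114.] [629.  88.] [25.1 28.2] 37 [18.3 20.1 21.5]
[258. 152.] [557.7  75. ] [38.8 22.6] 20 [ 9.1 12.2 23.4]
[329. 179.] [617.7  -5.8] [44.7 18.9] 81 [14.8 16.2 17.8]
[405. 195.] [695.4 -70.4] [14.3  8.4] 21 [33.7 40.1 41.5]
[417. 206.] [702.7 -93.2] [14.9  7.3] 21 [33.3 40.  41.3]
[365. 219.] [629.9 -81. ] [28.2 24.6] 3 [18.  20.3 21.7]
scene ((537.561279296875, -67.52944946289062), (38.37654495239258, 27.97378158569336), 76.17919921875)
side ((544.3665161132812, -79.59725189208984), (50.15492248535156, 51.395355224609375), 69.33554077148438)
```

Call:
drive_tool([
  [0.6,[0.04,0.037,-0.03],[0,0,0]],
  [0.6,[0.0735,0.0686,-0.07],[0,0,0]],
  [0.6,[0.0735,0.0686,-0.12],[0,0,0]],
  [0.6,[0.0735,0.0686,-0.17],[0,0,0]],
  [0.6,[0.0735,0.0686,-0.21],[0,0,0]],
  [0.6,[0.0735,0.0686,-0.235],[0,0,0]],
  [0.6,[0.0735,0.0686,-0.255],[0,0,0]],
  [0.6,[0.0735,0.0686,-0.267],[0,0,0]],
  [0.6,[0.0735,0.0686,-0.267],[0,0,0]],
])

```text
time_s: 21.1
tcp_pos: [0.6922, 0.0897, 0.0066]
tcp_rot: [[0.525, 0.851, -0.001], [0.851, -0.525, 0.0], [-0.001, -0.001, -1.0]]
wrist_force: [-0.8, 0.8, 0.8]
gripper_width: 0.0514
gripper_force: 0.0
```

Call:
drive_tool([
  [0,[0,0,0],[0,0,0]],
  [0,[0,0,0],[0,0,0]],
  [0,[0,0,0],[0,0,0]],
  [0,[0,0,0],[0,0,0]],
  [0,[0,0,0],[0,0,0]],
  [0,[0,0,0.02],[0,0,0]],
  [0,[0,0,0.06],[0,0,0]],
  [0,[0,0,0.11],[0,0,0]],
  [0,[0,0,0.16],[0,0,0]],
  [0,[0,0,0.2],[0,0,0]],
])

```text
time_s: 22.1
tcp_pos: [0.6934, 0.088, 0.2123]
tcp_rot: [[0.527, 0.85, 0.004], [0.85, -0.527, 0.0], [0.003, 0.003, -1.0]]
wrist_force: [0.7, 0.0, 0.3]
gripper_width: 0.0179
gripper_force: 59.2
```

Call:
drive_tool([
  [0,[-0.036,0.033,0],[0,0,0]],
  [0,[-0.072,0.066,0],[0,0,0]],
  [0,[-0.108,0.099,0],[0,0,0]],
  [0,[-0.144,0.132,0],[0,0,0]],
  [0,[-0.18,0.163,0],[0,0,0]],
  [0,[-0.1885,0.171,0],[0,0,0]],
  [0,[-0.1885,0.171,0],[0,0,0]],
  [0,[-0.1885,0.171,-0.04],[0,0,0]],
  [0,[-0.1885,0.171,-0.08],[0,0,0]],
  [0,[-0.1885,0.171,-0.115],[0,0,0]],
])

```text
time_s: 23.1
tcp_pos: [0.5061, 0.2575, 0.0918]
tcp_rot: [[0.529, 0.849, 0.002], [0.849, -0.529, -0.0], [0.001, 0.002, -1.0]]
wrist_force: [-0.5, -0.0, -0.2]
gripper_width: 0.0181
gripper_force: 59.2
```

Call:
drive_tool([
  [0,[0,0,-0.005],[0,0,0]],
  [0.45,[0,0,-0.005],[0,0,0]],
  [0.45,[0,0,-0.005],[0,0,0]],
  [0.45,[0,0,-0.005],[0,0,0]],
  [0.45,[0,0,0.04],[0,0,0]],
  [0.45,[0,0,0.08],[0,0,0]],
  [0.45,[0,0,0.12],[0,0,0]],
  [0.45,[0,0,0.12],[0,0,0]],
])

```text
time_s: 23.9
tcp_pos: [0.5083, 0.2606, 0.2192]
tcp_rot: [[0.526, 0.85, 0.011], [0.85, -0.526, 0.008], [0.012, 0.005, -1.0]]
wrist_force: [0.1, -0.4, 0.0]
gripper_width: 0.0386
gripper_force: 0.0
```

```bash
cat > chk.py <<'E'
from h import *
import sys
s=arm.get_state(); print(s["time_s"],s["tcp_pos"].round(4),s["tcp_rot"][:,1].round(3),s["joints"][6].round(2))
for n in("scene","side"):
    p,P,r,o=look(n,n+sys.argv[1]); print(n)
    for b in blobs(green(p),P):
        if abs(b[1][0]-600)<200 and -110<b[1][1]<330: print(*b)
    m=(abs(P[...,0]-.504)<.16)&(abs(P[...,1]-.26)<.16)&(P[...,2]>.116)&(P[...,2]<.125)
    R=np.hypot(P[...,0]-.504,P[...,1]-.26); m&=R<.06
    print("rim",np.round(cv2.minAreaRect(np.float32(P[m][:,:2]*1000))[0],1))
E
python3 chk.py 9
```

```text
23.9 [0.5083 0.2606 0.2192] [ 0.85  -0.526  0.005] -0.75
scene
[297. 252.] [630.  -79.1] [32.1 27.1] 0 [ 2.9 15.8 21.9]
[377. 257.] [558.3  76.9] [40.  23.3] 20 [ 4.3 11.9 23.5]
[330. 262.] [617.8  -4.4] [47.7 21.3] 81 [ 2.9 14.9 17.7]
[272. 264.] [702.  -92.7] [20.5  8.4] 35 [15.6 35.3 41. ]
[283. 266.] [695.3 -70. ] [21.6  8.4] 35 [17.3 36.  41.7]
[368. 281.] [629.2  89.5] [26.5 30. ] 34 [ 2.5 15.5 21.7]
[294. 303.] [753.   -5.6] [107.5  26.8] 86 [ 5.3 24.8 29.6]
rim [504.6 261.7]
side
[365. 200.] [737.2 -28.5] [132.4  53.4] 65 [ 6.3 22.8 36.4]
[304. 203.] [626.8  85. ] [24.1 23.8] 25 [ 4.8 14.7 21.4]
[284. 219.] [553.6  70.5] [36.2 22.7] 17 [ 6.8 17.9 24. ]
[378. 220.] [696.8 -96.5] [17.2  4. ] 31 [16.6 33.9 41. ]
[326. 223.] [614.2  -9.8] [42.4 16.8] 81 [ 7.4 15.7 17.7]
[353. 236.] [627. -85.] [22.7 27.1] 90 [ 6.7 16.  21.6]
rim [503.7 258.8]
```

Call:
drive_tool([
  [0.6,[0.028,-0.038,0],[0,0,-0.04]],
  [0.6,[0.056,-0.077,0],[0,0,-0.08]],
  [0.6,[0.085,-0.117,0],[0,0,-0.113]],
  [0.6,[0.112,-0.155,0],[0,0,-0.113]],
  [0.6,[0.125,-0.172,-0.02],[0,0,-0.113]],
  [0.6,[0.125,-0.172,-0.06],[0,0,-0.113]],
  [0.6,[0.125,-0.172,-0.1],[0,0,-0.113]],
  [0.6,[0.125,-0.172,-0.14],[0,0,-0.113]],
  [0.6,[0.125,-0.172,-0.17],[0,0,-0.113]],
  [0.6,[0.125,-0.172,-0.185],[0,0,-0.113]],
])

```text
time_s: 25.0
tcp_pos: [0.6264, 0.0875, 0.0232]
tcp_rot: [[0.789, 0.614, -0.007], [0.614, -0.789, -0.001], [-0.006, -0.003, -1.0]]
wrist_force: [1.2, 0.1, -0.7]
gripper_width: 0.0513
gripper_force: 0.0
```

Call:
drive_tool([
  [0.6,[0,0,-0.015],[0,0,0]],
  [0.6,[0,0,-0.02],[0,0,0]],
  [0.6,[0,0,-0.02],[0,0,0]],
  [0,[0,0,-0.02],[0,0,0]],
  [0,[0,0,-0.02],[0,0,0]],
  [0,[0,0,-0.02],[0,0,0]],
  [0,[0,0,-0.02],[0,0,0]],
  [0,[0,0,-0.02],[0,0,0]],
  [0,[0,0,0.01],[0,0,0]],
  [0,[0,0,0.05],[0,0,0]],
])

```text
time_s: 26.0
tcp_pos: [0.6277, 0.0878, 0.0766]
tcp_rot: [[0.789, 0.615, -0.004], [0.615, -0.789, -0.001], [-0.004, -0.002, -1.0]]
wrist_force: [0.8, 0.1, 0.2]
gripper_width: 0.028
gripper_force: 59.2
```

Call:
drive_tool([
  [0,[0,0,0.05],[0,0,0]],
  [0,[0,0,0.1],[0,0,0]],
  [0,[-0.015,0.02,0.13],[0,0,0]],
  [0,[-0.04,0.055,0.13],[0,0,0]],
  [0,[-0.069,0.095,0.13],[0,0,0]],
  [0,[-0.098,0.135,0.13],[0,0,0]],
  [0,[-0.12,0.165,0.13],[0,0,0]],
  [0,[-0.125,0.172,0.12],[0,0,0]],
  [0,[-0.125,0.172,0.08],[0,0,0]],
  [0,[-0.125,0.172,0.04],[0,0,0]],
])

```text
time_s: 27.0
tcp_pos: [0.5048, 0.2603, 0.1171]
tcp_rot: [[0.788, 0.615, 0.003], [0.615, -0.788, 0.002], [0.003, 0.0, -1.0]]
wrist_force: [0.2, 0.9, -0.8]
gripper_width: 0.0283
gripper_force: 59.2
```

Call:
drive_tool([
  [0,[0,0,-0.03],[0,0,0]],
  [0,[0,0,-0.03],[0,0,0]],
  [0.5,[0,0,-0.03],[0,0,0]],
  [0.5,[0,0,-0.03],[0,0,0]],
  [0.5,[0,0,-0.03],[0,0,0]],
  [0.5,[0,0,0.01],[0,0,0]],
  [0.5,[0,0,0.05],[0,0,0]],
  [0.5,[0,0,0.095],[0,0,0]],
  [0.5,[0,0,0.095],[0,0,0]],
])

```text
time_s: 27.9
tcp_pos: [0.5085, 0.2604, 0.2192]
tcp_rot: [[0.789, 0.614, 0.011], [0.614, -0.789, 0.007], [0.013, 0.001, -1.0]]
wrist_force: [0.5, 0.2, 0.7]
gripper_width: 0.0426
gripper_force: 0.0
```

```bash
python3 chk.py 10
```

```text
27.9 [0.5085 0.2604 0.2192] [ 0.614 -0.789  0.001] -1.03
scene
[297. 252.] [630.6 -79.1] [25.8 28.4] 85 [ 2.8 15.7 21.4]
[377. 257.] [557.7  76.8] [40.9 23.4] 21 [ 4.  12.2 23.8]
[330. 262.] [618.5  -4.5] [46.9 20.3] 80 [ 3.2 15.2 17.9]
[272. 264.] [703.  -91.8] [20.2  8.3] 37 [15.5 36.2 41.5]
[283. 266.] [696.6 -69. ] [21.3  8.2] 35 [16.5 35.2 41.8]
[294. 303.] [754.1  -5.3] [106.   26.1] 88 [ 4.8 24.9 29.7]
rim [503.7 261.3]
side
[365. 200.] [738.6 -29.2] [133.  57.] 65 [ 7.1 23.  37.3]
[284. 219.] [554.2  70.2] [36.3 20.8] 15 [ 6.1 17.6 23.6]
[378. 220.] [696.7 -96.3] [18.1  3.9] 30 [17.6 31.1 40. ]
[326. 224.] [614.1 -10.1] [41.4 16.2] 79 [ 6.1 15.5 18. ]
[353. 236.] [626.4 -85.4] [26.7 22.9] 10 [ 6.2 16.5 21.6]
rim [503.4 259.3]
```

Call:
drive_tool([
  [0.6,[0.012,-0.042,0],[0,0,-0.04]],
  [0.6,[0.024,-0.084,0],[0,0,-0.08]],
  [0.6,[0.036,-0.126,0],[0,0,-0.1]],
  [0.6,[0.048,-0.166,0],[0,0,-0.1]],
  [0.6,[0.0535,-0.185,-0.02],[0,0,-0.1]],
  [0.6,[0.0535,-0.185,-0.06],[0,0,-0.1]],
  [0.6,[0.0535,-0.185,-0.1],[0,0,-0.1]],
  [0.6,[0.0535,-0.185,-0.14],[0,0,-0.1]],
  [0.6,[0.0535,-0.185,-0.17],[0,0,-0.1]],
  [0.6,[0.0535,-0.185,-0.185],[0,0,-0.1]],
])

```text
time_s: 29.0
tcp_pos: [0.555, 0.0744, 0.0238]
tcp_rot: [[0.94, 0.34, -0.006], [0.34, -0.94, -0.001], [-0.006, -0.001, -1.0]]
wrist_force: [0.1, -0.0, -0.2]
gripper_width: 0.051
gripper_force: 0.0
```

Call:
drive_tool([
  [0.6,[0,0,-0.015],[0,0,0]],
  [0.6,[0,0,-0.022],[0,0,0]],
  [0.6,[0,0,-0.022],[0,0,0]],
  [0,[0,0,-0.022],[0,0,0]],
  [0,[0,0,-0.022],[0,0,0]],
  [0,[0,0,-0.022],[0,0,0]],
  [0,[0,0,-0.022],[0,0,0]],
  [0,[0,0,-0.022],[0,0,0]],
  [0,[0,0,0.01],[0,0,0]],
  [0,[0,0,0.05],[0,0,0]],
])

```text
time_s: 30.0
tcp_pos: [0.5565, 0.0747, 0.0772]
tcp_rot: [[0.94, 0.341, -0.003], [0.341, -0.94, -0.001], [-0.003, -0.0, -1.0]]
wrist_force: [0.7, 0.9, -0.3]
gripper_width: 0.0221
gripper_force: 58.9
```

Call:
drive_tool([
  [0,[0,0,0.05],[0,0,0]],
  [0,[0,0,0.1],[0,0,0]],
  [0,[-0.007,0.025,0.13],[0,0,0]],
  [0,[-0.018,0.062,0.13],[0,0,0]],
  [0,[-0.03,0.104,0.13],[0,0,0]],
  [0,[-0.042,0.146,0.13],[0,0,0]],
  [0,[-0.051,0.177,0.13],[0,0,0]],
  [0,[-0.0535,0.185,0.12],[0,0,0]],
  [0,[-0.0535,0.185,0.08],[0,0,0]],
  [0,[-0.0535,0.185,0.04],[0,0,0]],
])

```text
time_s: 31.0
tcp_pos: [0.5047, 0.2599, 0.1169]
tcp_rot: [[0.94, 0.341, 0.002], [0.341, -0.94, 0.001], [0.003, -0.0, -1.0]]
wrist_force: [0.8, 0.1, -0.8]
gripper_width: 0.0225
gripper_force: 58.9
```

Call:
drive_tool([
  [0,[0,0,-0.03],[0,0,0]],
  [0,[0,0,-0.03],[0,0,0]],
  [0.5,[0,0,-0.03],[0,0,0]],
  [0.5,[0,0,-0.03],[0,0,0]],
  [0.5,[0,0,-0.03],[0,0,0]],
  [0.5,[0,0,0.01],[0,0,0]],
  [0.5,[0,0,0.05],[0,0,0]],
  [0.5,[0,0,0.095],[0,0,0]],
  [0.5,[0,0,0.095],[0,0,0]],
])

```text
time_s: 31.9
tcp_pos: [0.5084, 0.2602, 0.2191]
tcp_rot: [[0.94, 0.34, 0.011], [0.34, -0.94, 0.007], [0.012, -0.003, -1.0]]
wrist_force: [0.6, 0.2, -0.1]
gripper_width: 0.0426
gripper_force: 0.0
```

```bash
python3 chk.py 11
```

```text
31.9 [0.5084 0.2602 0.2191] [ 0.34  -0.94  -0.003] -1.29
scene
[297. 252.] [630.  -79.3] [26.4 30.9] 87 [ 2.9 15.3 21.5]
[474. 249.] [493.2 255.4] [15. 20.] 27 [65.8 67.9 69.9]
[330. 262.] [618.9  -4.2] [46.1 21. ] 81 [ 3.3 14.6 17.8]
[272. 264.] [702.6 -92.2] [19.4  8.5] 37 [16.4 34.6 41.3]
[283. 266.] [695.2 -70. ] [18.9  8. ] 32 [16.8 36.3 41.3]
[294. 303.] [754.6  -5.7] [106.4  25.7] 88 [ 4.2 25.1 29.6]
rim [504.6 261.6]
side
[365. 200.] [737.6 -27.9] [132.3  52.2] 65 [ 6.  23.1 36.6]
[378. 220.] [698.2 -95.6] [20.1  4.1] 30 [17.9 31.6 40.9]
[326. 224.] [613.6  -9.8] [41.6 16.2] 80 [ 5.5 15.8 17.7]
[353. 236.] [626.  -85.1] [24.5 23.8] 30 [ 6.4 16.3 21.4]
rim [503.2 258.6]
```

Call:
drive_tool([
  [0.6,[0.02,-0.045,0],[0,0,0.042]],
  [0.6,[0.04,-0.09,0],[0,0,0.085]],
  [0.6,[0.06,-0.135,0],[0,0,0.128]],
  [0.6,[0.08,-0.18,0],[0,0,0.17]],
  [0.6,[0.1,-0.225,0],[0,0,0.213]],
  [0.6,[0.1137,-0.2655,0],[0,0,0.256]],
  [0.6,[0.1137,-0.2655,-0.03],[0,0,0.3]],
  [0.6,[0.1137,-0.2655,-0.07],[0,0,0.339]],
  [0.6,[0.1137,-0.2655,-0.11],[0,0,0.339]],
  [0.6,[0.1137,-0.2655,-0.15],[0,0,0.339]],
])

```text
time_s: 33.0
tcp_pos: [0.6169, -0.0058, 0.0599]
tcp_rot: [[0.158, 0.987, -0.002], [0.987, -0.158, 0.001], [0.0, -0.002, -1.0]]
wrist_force: [0.2, 0.9, -0.5]
gripper_width: 0.0516
gripper_force: 0.0
```

Call:
drive_tool([
  [0.6,[0,0,-0.03],[0,0,0]],
  [0.6,[0,0,-0.05],[0,0,0]],
  [0.6,[0,0,-0.056],[0,0,0]],
  [0.6,[0,0,-0.056],[0,0,0]],
  [0,[0,0,-0.056],[0,0,0]],
  [0,[0,0,-0.056],[0,0,0]],
  [0,[0,0,-0.056],[0,0,0]],
  [0,[0,0,-0.056],[0,0,0]],
  [0,[0,0,-0.056],[0,0,0]],
  [0,[0,0,-0.03],[0,0,0]],
])

```text
time_s: 34.0
tcp_pos: [0.6159, -0.0053, 0.0306]
tcp_rot: [[0.157, 0.988, -0.005], [0.988, -0.157, 0.0], [-0.001, -0.005, -1.0]]
wrist_force: [-0.3, 1.4, -0.7]
gripper_width: 0.0179
gripper_force: 60.4
```

Call:
drive_tool([
  [0,[0,0,0.05],[0,0,0]],
  [0,[0,0,0.1],[0,0,0]],
  [0,[0,0,0.15],[0,0,0]],
  [0,[-0.01,0.026,0.18],[0,0,0]],
  [0,[-0.026,0.066,0.18],[0,0,0]],
  [0,[-0.043,0.11,0.18],[0,0,0]],
  [0,[-0.06,0.154,0.18],[0,0,0]],
  [0,[-0.077,0.198,0.18],[0,0,0]],
  [0,[-0.094,0.242,0.18],[0,0,0]],
  [0,[-0.105,0.27,0.18],[0,0,0]],
])

```text
time_s: 35.0
tcp_pos: [0.5108, 0.2684, 0.2124]
tcp_rot: [[0.153, 0.988, -0.001], [0.988, -0.153, 0.002], [0.002, -0.001, -1.0]]
wrist_force: [0.1, 0.3, -0.6]
gripper_width: 0.0177
gripper_force: 60.4
```

Call:
drive_tool([
  [0,[0,0,-0.04],[0,0,0]],
  [0,[0,0,-0.08],[0,0,0]],
  [0,[0,0,-0.12],[0,0,0]],
  [0,[0,0,-0.12],[0,0,0]],
  [0.45,[0,0,-0.12],[0,0,0]],
  [0.45,[0,0,-0.12],[0,0,0]],
  [0.45,[0,0,-0.12],[0,0,0]],
  [0.45,[0,0,-0.08],[0,0,0]],
  [0.45,[0,0,-0.03],[0,0,0]],
  [0.45,[0,0,0],[0,0,0]],
])

```text
time_s: 36.0
tcp_pos: [0.5149, 0.2643, 0.2173]
tcp_rot: [[0.158, 0.987, 0.005], [0.987, -0.158, 0.004], [0.005, 0.005, -1.0]]
wrist_force: [1.3, 0.3, 0.0]
gripper_width: 0.0385
gripper_force: 0.0
```

```bash
python3 chk.py 12
```

```text
36.0 [0.5149 0.2643 0.2173] [ 0.987 -0.158  0.005] -0.41
scene
[297. 252.] [629.9 -79.2] [31.8 25.8] 15 [ 2.9 15.4 21.7]
[474. 248.] [492.3 254.8] [16.3 20.8] 26 [65.9 67.8 69.7]
[272. 264.] [701.7 -92.7] [20.8  8.2] 36 [16.9 35.6 41.7]
[283. 266.] [695.4 -69.9] [23.6  8.1] 30 [16.2 35.7 41.9]
[294. 303.] [754.4  -5.6] [105.9  25.8] 88 [ 4.3 24.7 29.8]
rim [504.8 262. ]
side
[365. 200.] [737.6 -27.2] [133.9  52.1] 65 [ 6.5 23.3 37.2]
[378. 220.] [699.1 -96. ] [21.6  5.2] 35 [17.9 33.1 40.8]
[353. 236.] [626.1 -85.4] [25.5 23.2] 11 [ 5.3 16.4 21.7]
rim [503.2 257.8]
```

Call:
drive_tool([
  [0.55,[0.015,-0.045,0],[0,0,-0.045]],
  [0.55,[0.03,-0.09,0],[0,0,-0.09]],
  [0.55,[0.045,-0.135,0],[0,0,-0.135]],
  [0.55,[0.06,-0.18,0],[0,0,-0.18]],
  [0.55,[0.075,-0.225,0],[0,0,-0.225]],
  [0.55,[0.09,-0.27,0],[0,0,-0.27]],
  [0.55,[0.105,-0.31,0],[0,0,-0.315]],
  [0.55,[0.117,-0.3455,0],[0,0,-0.36]],
  [0.55,[0.117,-0.3455,-0.03],[0,0,-0.4]],
  [0.55,[0.117,-0.3455,-0.07],[0,0,-0.433]],
])

```text
time_s: 37.1
tcp_pos: [0.6316, -0.0839, 0.1439]
tcp_rot: [[0.999, 0.045, 0.006], [0.045, -0.999, -0.001], [0.006, 0.001, -1.0]]
wrist_force: [0.8, 1.5, -0.6]
gripper_width: 0.0469
gripper_force: 0.0
```

Call:
drive_tool([
  [0.55,[0,0,-0.04],[0,0,0]],
  [0.55,[0,0,-0.08],[0,0,0]],
  [0.55,[0,0,-0.11],[0,0,0]],
  [0.55,[0,0,-0.128],[0,0,0]],
  [0.55,[0,0,-0.135],[0,0,0]],
  [0.55,[0,0,-0.135],[0,0,0]],
  [0,[0,0,-0.135],[0,0,0]],
  [0,[0,0,-0.135],[0,0,0]],
  [0,[0,0,-0.135],[0,0,0]],
  [0,[0,0,-0.135],[0,0,0]],
])

```text
time_s: 38.1
tcp_pos: [0.6313, -0.0818, 0.0093]
tcp_rot: [[0.999, 0.052, 0.003], [0.052, -0.999, -0.0], [0.003, 0.001, -1.0]]
wrist_force: [0.1, 0.5, 6.4]
gripper_width: 0.0246
gripper_force: 59.5
```

Call:
drive_tool([
  [0,[0,0,0],[0,0,0]],
  [0,[0,0,0.03],[0,0,0]],
  [0,[0,0,0.08],[0,0,0]],
  [0,[0,0,0.13],[0,0,0]],
  [0,[0,0,0.18],[0,0,0]],
  [0,[0,0,0.205],[0,0,0]],
])

```text
time_s: 38.7
tcp_pos: [0.6315, -0.0826, 0.2176]
tcp_rot: [[0.999, 0.052, 0.007], [0.052, -0.999, -0.001], [0.007, 0.001, -1.0]]
wrist_force: [0.1, -1.6, -0.3]
gripper_width: 0.0244
gripper_force: 59.0
```

Call:
drive_tool([
  [0,[-0.01,0.028,0],[0,0,0]],
  [0,[-0.025,0.07,0],[0,0,0]],
  [0,[-0.041,0.115,0],[0,0,0]],
  [0,[-0.057,0.16,0],[0,0,0]],
  [0,[-0.073,0.205,0],[0,0,0]],
  [0,[-0.089,0.25,0],[0,0,0]],
  [0,[-0.105,0.295,0],[0,0,0]],
  [0,[-0.118,0.33,0],[0,0,0]],
  [0,[-0.1227,0.343,0],[0,0,0]],
  [0,[-0.1227,0.343,0],[0,0,0]],
])

```text
time_s: 39.7
tcp_pos: [0.5064, 0.2641, 0.2123]
tcp_rot: [[0.998, 0.057, -0.0], [0.057, -0.998, 0.0], [-0.0, -0.0, -1.0]]
wrist_force: [0.6, -1.0, -0.4]
gripper_width: 0.0248
gripper_force: 59.0
```

Call:
drive_tool([
  [0,[0,0,-0.04],[0,0,0]],
  [0,[0,0,-0.08],[0,0,0]],
  [0,[0,0,-0.12],[0,0,0]],
  [0,[0,0,-0.12],[0,0,0]],
  [0.4,[0,0,-0.12],[0,0,0]],
  [0.4,[0,0,-0.12],[0,0,0]],
  [0.4,[0,0,-0.12],[0,0,0]],
  [0.4,[0,0,-0.08],[0,0,0]],
  [0.4,[0,0,-0.03],[0,0,0]],
  [0.4,[0,0,0.04],[0,0,0]],
])

```text
time_s: 40.7
tcp_pos: [0.5074, 0.2613, 0.2351]
tcp_rot: [[0.999, 0.052, 0.001], [0.052, -0.999, 0.0], [0.001, -0.0, -1.0]]
wrist_force: [0.2, 1.3, 0.5]
gripper_width: 0.0341
gripper_force: 0.0
```

Call:
drive_tool([
  [0.8,[-0.04,0.05,0.03],[0,0,0.04]],
  [0.8,[-0.09,0.1,0.03],[0,0,0.08]],
  [0.8,[-0.11,0.14,0.03],[0,0,0.12]],
  [0.8,[-0.11,0.14,0.03],[0,0,0.12]],
  [0.8,[-0.11,0.14,0.03],[0,0,0.12]],
])

```text
time_s: 41.2
tcp_pos: [0.3937, 0.4074, 0.2632]
tcp_rot: [[0.905, 0.426, -0.0], [0.426, -0.905, 0.003], [0.001, -0.003, -1.0]]
wrist_force: [-0.0, 1.5, -0.7]
gripper_width: 0.0682
gripper_force: 0.0
```

```bash
python3 chk.py 13; python3 - <<'E'
from h import *
s=arm.get_state(); print(s["time_s"],s["tcp_pos"],np.degrees(np.arctan2(s["tcp_rot"][1,1],s["tcp_rot"][0,1])),s["joints"].round(2))
p,P,r,o=look("wrist","wrist13"); R=np.hypot(P[...,0]-.504,P[...,1]-.26)
z=P[...,2]; 
for b in blobs(greenw(p),P,40): print(*b)
R2=np.hypot(P[...,0]-.4,P[...,1]-.45); m=(R2<.075)&(z>.006); q=P[m]; print("lid",cv2.minEnclosingCircle(np.float32(q[:,:2]*1000)) if len(q) else 0)
k=(R2<.03)&(z>.035)&(z<.05); q=P[k]; print("knob",cv2.minAreaRect(np.float32(q[:,:2]*1000)) if len(q) else 0)
p2=cv2.imread("pics/scene13.png")
cv2.imwrite("pics/pot13.png",np.hstack([cv2.resize(p,(480,300)),cv2.resize(p2[190:300,400:540],None,fx=2.727,fy=2.727)[:300,:320]]))
E
```

```text
41.2 [0.3937 0.4074 0.2632] [ 0.426 -0.905 -0.003] -1.55
scene
[474. 248.] [490.3 254.2] [12.4 22.8] 16 [66.4 68.3 69.9]
[272. 264.] [702.3 -92.4] [19.4  8.7] 42 [16.6 34.5 42.1]
[283. 266.] [695.1 -70.1] [19.6  8.2] 35 [16.7 34.8 40.8]
[294. 303.] [754.4  -4.8] [106.   25.6] 88 [ 5.  24.7 29.5]
rim [504.4 261.7]
side
[365. 200.] [737.2 -28.6] [132.4  51.9] 65 [ 7.2 22.9 36.4]
[378. 220.] [696.3 -96.9] [19.2  3.6] 33 [17.4 33.5 41.1]
rim [504.9 259. ]
41.3 [0.3972159  0.401989   0.26333445] -65.30752265254999 [-1.72  0.45  1.17  1.8  -0.45  1.19 -1.55]
[53. 35.] [440.5 835.8] [ 97.5 136.7] 89 [ 14.9  97.  177.9]
[613.  93.] [748.4  -5.3] [107.4  26.5] 84 [ 6.7 25.9 30. ]
[483. 117.] [541.1 260.9] [23.9 19.8] 62 [73.5 78.9 83.4]
[463. 115.] [538.5 265.3] [11.1 23.8] 37 [29.1 30.6 62.5]
[473. 124.] [530.4 262.1] [15.9 17.9] 12 [58.1 62.9 76.1]
[464. 145.] [506.6 244.3] [40.4 57.4] 14 [55.4 64.8 69.3]
[627. 140.] [696.7 -82.6] [22.3 36.2] 18 [16.3 33.6 42. ]
lid ((402.5058898925781, 441.83526611328125), 66.43672180175781)
knob ((400.4580993652344, 449.97796630859375), (24.79286766052246, 24.98183250427246), 69.3846664428711)
```

View pics/pot13.png

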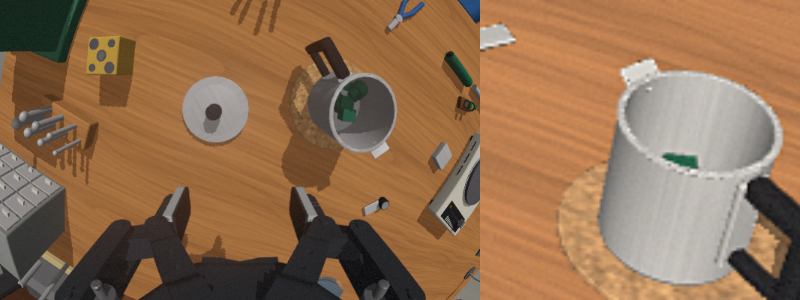

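Wrist/scene view: all five offcuts in the pot (top ≈ 83 mm), bench cleared of offcuts, lid knob-up at (213,110). Fetch the lid.

Call:
drive_tool([
  [1,[0.0025,0.03,0],[0,0,0]],
  [1,[0.0025,0.048,-0.03],[0,0,0]],
  [1,[0.0025,0.048,-0.07],[0,0,0]],
  [1,[0.0025,0.048,-0.11],[0,0,0]],
  [1,[0.0025,0.048,-0.15],[0,0,0]],
  [1,[0.0025,0.048,-0.185],[0,0,0]],
  [1,[0.0025,0.048,-0.21],[0,0,0]],
  [1,[0.0025,0.048,-0.225],[0,0,0]],
  [1,[0.0025,0.048,-0.225],[0,0,0]],
])

```text
time_s: 42.25
tcp_pos: [0.4002, 0.4478, 0.0363]
tcp_rot: [[0.91, 0.414, -0.001], [0.414, -0.91, -0.003], [-0.002, 0.002, -1.0]]
wrist_force: [-0.3, 0.6, -0.6]
gripper_width: 0.0853
gripper_force: 0.0
```

Call:
drive_tool([
  [1,[0,0.001,-0.006],[0,0,0]],
  [1,[0,0.001,-0.011],[0,0,0]],
  [1,[0,0.001,-0.011],[0,0,0]],
  [0,[0,0.001,-0.011],[0,0,0]],
  [0,[0,0.001,-0.011],[0,0,0]],
  [0,[0,0.001,-0.011],[0,0,0]],
  [0,[0,0.001,-0.011],[0,0,0]],
  [0,[0,0.001,-0.011],[0,0,0]],
  [0,[0,0.001,-0.011],[0,0,0]],
])

```text
time_s: 43.15
tcp_pos: [0.4, 0.4509, 0.0268]
tcp_rot: [[0.909, 0.416, 0.0], [0.416, -0.909, 0.001], [0.001, -0.0, -1.0]]
wrist_force: [-1.1, -0.1, 5.5]
gripper_width: 0.0236
gripper_force: 59.1
```

Call:
drive_tool([
  [0,[0,0,0.01],[0,0,0]],
  [0,[0,0,0.04],[0,0,0]],
  [0,[0,0,0.08],[0,0,0]],
  [0,[0,0,0.12],[0,0,0]],
  [0,[0,0,0.16],[0,0,0]],
  [0,[0,0,0.18],[0,0,0]],
  [0,[0.02,-0.04,0.18],[0,0,0]],
  [0,[0.04,-0.08,0.18],[0,0,0]],
  [0,[0.06,-0.11,0.18],[0,0,0]],
  [0,[0.08,-0.145,0.18],[0,0,0]],
])

```text
time_s: 44.15
tcp_pos: [0.48, 0.3046, 0.2066]
tcp_rot: [[0.909, 0.417, -0.0], [0.417, -0.909, 0.001], [0.0, -0.001, -1.0]]
wrist_force: [1.4, 0.3, -0.2]
gripper_width: 0.0239
gripper_force: 59.0
```

Call:
drive_tool([
  [0,[0.01,-0.02,0],[0,0,0]],
  [0,[0.023,-0.042,0],[0,0,0]],
  [0,[0.023,-0.042,0],[0,0,0]],
  [0,[0.023,-0.042,0],[0,0,0]],
])

```text
time_s: 44.55
tcp_pos: [0.5027, 0.2632, 0.2065]
tcp_rot: [[0.91, 0.415, -0.0], [0.415, -0.91, 0.0], [-0.0, -0.001, -1.0]]
wrist_force: [-0.1, 0.9, -1.5]
gripper_width: 0.0236
gripper_force: 59.1
```

```bash
python3 - <<'E'
from h import *
s=arm.get_state(); print(s["time_s"],s["tcp_pos"],s["gripper_width"])
for n in("scene","side"):
    p,P,r,o=look(n,n+"14"); z=P[...,2]; R=np.hypot(P[...,0]-.504,P[...,1]-.26)
    m=(R<.075)&(z>.183)&(z<.225)&(p.min(2)>100); q=P[m]; print("lid",cv2.minEnclosingCircle(np.float32(q[:,:2]*1000)),np.percentile(q[:,2],[5,50,95]))
    m=(R<.062)&(z>.114)&(z<.126); q=P[m]; print("rim",cv2.minEnclosingCircle(np.float32(q[:,:2]*1000)))
E
```

```text
44.55 [0.50267082 0.26324499 0.2064877 ] 0.02356657209481668
lid ((503.0954895019531, 264.3363952636719), 59.4195671081543) [0.19001104 0.19234302 0.19545942]
rim ((504.2228698730469, 259.138916015625), 61.304931640625)
lid ((501.88226318359375, 262.2640686035156), 58.9652099609375) [0.1907223  0.1926298  0.19519975]
rim ((502.3488464355469, 259.477783203125), 58.075653076171875)
```

Call:
drive_tool([
  [0,[0.0015,-0.0025,0],[0,0,0]],
  [0,[0.0015,-0.0025,-0.025],[0,0,0]],
  [0,[0.0015,-0.0025,-0.045],[0,0,0]],
  [0,[0.0015,-0.0025,-0.055],[0,0,0]],
  [0,[0.0015,-0.0025,-0.06],[0,0,0]],
  [0,[0.0015,-0.0025,-0.064],[0,0,0]],
  [0,[0.0015,-0.0025,-0.067],[0,0,0]],
  [0,[0.0015,-0.0025,-0.067],[0,0,0]],
])

```text
time_s: 45.45
tcp_pos: [0.5048, 0.2613, 0.1399]
tcp_rot: [[0.909, 0.416, 0.001], [0.416, -0.909, 0.001], [0.001, -0.0, -1.0]]
wrist_force: [0.1, -0.8, -0.6]
gripper_width: 0.0233
gripper_force: 59.2
```

Call:
drive_tool([
  [0,[0,-0.0005,-0.001],[0,0,0]],
  [0,[0,-0.0005,-0.002],[0,0,0]],
  [0,[0,-0.0005,-0.002],[0,0,0]],
])

```text
time_s: 45.75
tcp_pos: [0.505, 0.2613, 0.1398]
tcp_rot: [[0.909, 0.417, 0.0], [0.417, -0.909, 0.003], [0.002, -0.002, -1.0]]
wrist_force: [-4.8, 0.5, 14.0]
gripper_width: 0.0235
gripper_force: 60.6
```

Call:
drive_tool([
  [1,[0,0,0],[0,0,0]],
  [1,[0,0,0],[0,0,0]],
  [1,[0,0,0],[0,0,0]],
  [1,[0,0,0],[0,0,0]],
  [1,[0,0,0],[0,0,0]],
  [1,[0,0,0.03],[0,0,0]],
  [1,[0,0,0.07],[0,0,0]],
  [1,[0,0,0.11],[0,0,0]],
  [1,[-0.03,0.05,0.12],[0,0,0]],
  [1,[-0.06,0.1,0.12],[0,0,0]],
])

```text
time_s: 46.75
tcp_pos: [0.4546, 0.3456, 0.2595]
tcp_rot: [[0.911, 0.412, 0.003], [0.412, -0.911, 0.004], [0.005, -0.002, -1.0]]
wrist_force: [0.2, 1.7, -0.5]
gripper_width: 0.0851
gripper_force: 0.0
```

```bash
python3 - <<'E'
from h import *
s=arm.get_state(); print(s["time_s"],s["tcp_pos"],s["gripper_width"])
ps=[]
for n in("scene","side"):
    p,P,r,o=look(n,n+"15"); z=P[...,2]; R=np.hypot(P[...,0]-.504,P[...,1]-.26); ps.append(p)
    for a,b in((.105,.135),(.14,.165)):
        m=((R<.075)&(z>a)&(z<b)).astype(np.uint8); k,l,st,cc=cv2.connectedComponentsWithStats(m); i=1+np.argmax(st[1:,4]); q=P[l==i]
        print(n,cv2.minAreaRect(np.float32(q[:,:2]*1000)),np.percentile(q[:,2],[5,50,95]))
    for b in blobs(green(p),P):
        if abs(b[1][0]-600)<250 and abs(b[1][1])<350: print(*b)
cv2.imwrite("pics/fin.png",np.hstack([cv2.resize(ps[0][130:330,330:590],None,fx=1.5,fy=1.5),cv2.resize(ps[1][100:300,130:390],None,fx=1.5,fy=1.5)]))
E
```

```text
46.75 [0.45461789 0.34564828 0.25951002] 0.08509482223825082
scene ((504.5997314453125, 262.31378173828125), (118.9869155883789, 114.69839477539062), 15.659525871276855) [0.10977714 0.12523315 0.12827327]
scene ((506.5348205566406, 262.2940979003906), (25.511552810668945, 25.545507431030273), 34.77216339111328) [0.14166476 0.15411939 0.15696263]
[272. 264.] [702.6 -92.2] [18.3  8.3] 34 [16.9 34.5 41.5]
[283. 266.] [695.  -70.2] [22.5  8.3] 31 [16.1 35.  41.6]
[294. 303.] [754.4  -5.9] [106.2  26. ] 88 [ 4.7 25.1 29.7]
side ((504.29705810546875, 259.42803955078125), (116.30110168457031, 117.68148040771484), 13.874237060546875) [0.10817495 0.12585733 0.12871192]
side ((503.6920471191406, 257.3816833496094), (23.73825454711914, 25.306589126586914), 56.95203399658203) [0.14101809 0.15292637 0.1572277 ]
[365. 200.] [737.  -27.7] [131.7  52.4] 65 [ 7.7 22.9 37.6]
[378. 220.] [697.4 -96.2] [20.3  3.9] 31 [18.2 31.2 41.7]
```

View pics/fin.png

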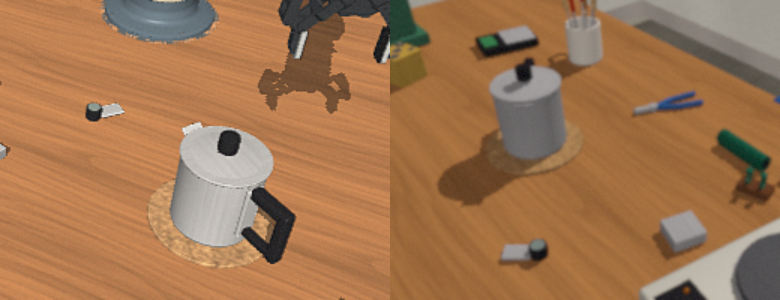

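The lid is seated and level: knob top 157 mm, centred on the pot, same heights as before it came off. No offcut is left on the bench. I'll let it settle briefly, then sign off.

Call:
drive_tool([
  [1,[0,0,0],[0,0,0]],
  [1,[0,0,0],[0,0,0]],
  [1,[0,0,0],[0,0,0]],
  [1,[0,0,0],[0,0,0]],
  [1,[0,0,0],[0,0,0]],
])

```text
time_s: 47.35
tcp_pos: [0.4537, 0.3449, 0.257]
tcp_rot: [[0.91, 0.415, 0.0], [0.415, -0.91, 0.0], [0.0, 0.0, -1.0]]
wrist_force: [0.4, -0.1, -1.1]
gripper_width: 0.0852
gripper_force: 0.0
```

```bash
python3 -c "
from rig import arm
print(arm.sign_off())"
```

```text
the job is handed in; nothing more can be done
None
```

I handed the job in at about 47 s: heat slid to off, pot standing on the cork mat with all five offcuts inside and its lid seated, and the ring models, tube and tools left alone; sign-off returned no verdict.

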